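Make up the track-maintenance caddy

TASK

Make up the track-maintenance kit in the plywood caddy. The paint pot standing in the caddy's round dish does not belong there: first stand it wholly on the square dark rubber mat, and then put the flat round screw tin in that dish; lay the rubber track-cleaning block flat in the oblong tray, and stand the slim oil bottle with the long pointed spout upright in the square well. Leave the other bottle (glue, stouter, with a blunt cap) and the lidded parts box where they are.

Things in the scene. Friction and masses are not known exactly. Their poses are not given: they have to be found in the camera images.
- oil_center (a point): Slim dropper bottle, standing: round body 25 mm across and 56 mm high, above it a thin tapering pointed spout (12 mm across at most); 85 mm high in all. The point is on its axis, half-way up (42.5 mm above its underside); z is up.
- glue_center (a point): Look-alike, not to be moved: stouter bottle, 32 mm across, body 64 mm high with a blunt round cap 17 mm across; 83 mm high. The point is on its axis, half-way up (41.5 mm above its underside).
- block_center (a point): Abrasive rubber track-cleaning block, a plain brown brick shape 23 x 52 x 13 mm (x, y, z), lying flat. The point is its centre, 6.5 mm above its underside; its y axis is its long axis.
- partsbox_center (a point): Look-alike, not to be moved: small plastic box with a lid, 35 x 49 x 20 mm (x, y, z), lying flat. The point is its centre, 10 mm above its underside.
- tin_center (a point): Flat round screw tin with its lid on (the lid is fixed), 54 mm across and 21 mm high. The point is its centre, 10.5 mm above its underside; z is up.
- pot_center (a point): Small round paint pot, 32 mm across and 28 mm high, narrower and taller than the screw tin; at the start it stands in the round dish. The point is its centre, 14 mm above its underside; z is up.
- bottle_well_floor (a point): Square well in the caddy, place of the oil bottle: 44 x 44 mm inside, walls 4 mm thick, 12 mm high above its floor. The point is its floor's centre, 9 mm above the worktop. Well, tray and dish are fixed wooden inserts (plates 84 x 84 mm), side by side 88 mm apart in any order along the y axis of the fixed caddy and sharing its yaw.
- block_tray_floor (a point): Oblong shallow tray in the caddy, place of the cleaning block: 46 x 76 mm inside (x, y), long along y, lip 3 mm thick, 5 mm high above its floor. The point is its floor's centre, 9 mm above the worktop. The fixed plywood caddy measures 96 x 272 mm (x, y), its rim 13 mm above the worktop; x points across it, roughly away from the robot.
- tin_dish_floor (a point): Round shallow dish in the caddy, the place for the screw tin: 74 mm across inside, lip 3 mm thick and 5 mm high above its floor. The point is the centre of its floor, 9 mm above the worktop; x points across the caddy.
- mat_top (a point): Square dark rubber mat, 64 x 64 mm, 3 mm thick, fixed on the worktop: place of the paint pot. The point is the centre of its upper face; x points roughly away from the robot. All lies in a trough of the worktop: a lip 42 mm high ends in front at x = 0.36, a track deck up to 70 mm high begins behind at x = 0.57.
Mind the look-alikes: they are no part of the job. There is more than one size of the part that bears pot_center; the job needs the smaller.

How it is judged:
By the outcome, as a careful person would: the job done as asked, in the order asked, and still so for the second after the job is handed in, with the robot touching nothing.
It also fails if it takes over 118 s, if anything falls off the work surface, if the arm or the gripper's body presses on something with over 40 N, if the wrist force passes 120 N, or if a joint passes its speed limit or range.

ROBOT

A 6-joint arm with a two-finger parallel gripper is mounted at the origin on a cart in front of the work surface, level with it; the furniture and walls round the work are solid. World frame = base frame: x ahead of the robot, y to its left, z up, the work surface at z = 0. Lengths are in m, angles in rad, forces in N, time in s.
With the tool pointing down it reaches from about 0.25 to 0.85 m from the base axis. Payload 12.5 kg.
Tool frame: the origin (TCP) lies at the centre of the arm's flange, where the gripper is bolted on; the fingertips stand arm.tcp_to_tips ahead of it and the grasp point (between the pads) lies 167 mm ahead of it (arm.tcp_to_tips is the distance from the TCP to the fingertips, in m); z points along the fingers, y is the direction in which the jaws open and shut (so a half turn about z gives the same grasp; the last joint's range is limited). The gripper opens to 93 mm and grips with 3 to 60 N. Pads are 15 mm wide; open, the fingers measure 128 mm over their backs; the gripper's body (75 mm by 188 mm) begins 65 mm behind the grasp point.
Start: joints at [-1.4, 0.351, 1.652, -0, 1.139, -0.085], TCP at [0.139, -0.532, 0.405] pointing down, gripper open.
Joint ranges: [-2.75, 2.75], [-0.79, 2.1], [0.01, 2.65], [-1.57, 4.71], [0.07, 3.14], [-2.87, 2.87]. Speed limits (rad/s): [2.22, 2.22, 2.79, 3.14, 3.14, 3.14].

INTERFACE

Orientations are given as a rotation vector (axis times angle).
In Python, from plant import arm, imaging gives the robot as it stands.
- The arm moves only by the tool play_rows, never from a script. Its argument "plan" is a list of rows, each an object with "slide": the shift along the tool's x, y, z in mm, a list of three; "roll": the turn about the tool's z in rad. A call has 1 to 20 rows; each row shifts and turns the commanded pose from where the row before left it, along the tool's axes as they then stand; what a row does not reach is not made up. A row lasts 1/12 s, in which the tool goes at most 41.7 mm and 7.16 degrees, less where a joint would pass 70% of its speed; a pose out of reach is approached as far as the arm can. A call with a gripper value outside its range is refused whole. "grip" is the opening in per cent of the stroke, from 0 (shut) to 100 (fully open), set as the call begins (left out, the last holds). The fingers move at their own pace and stop on an object; the grip force is fixed at half the most. Time passes only in rows, so rows that do not move let the fingers close. It gives the time, the measured TCP pose, the force and the opening at its end, in the units of the state.
- arm.get_state(): the state, without advancing time (a new reading comes with each control period).
- imaging.get_image(name): name is "side" or "top"; returns the picture (480x640x3 uint8, blue, green, red); there is no depth.
- imaging.camera_model(name): a dict with "fx", "fy", "cx", "cy" (pixels), "dist_coeffs" ([k1, k2, p1, p2, k3] as OpenCV has them; the pictures are not rectified), "T" (4x4, takes a point from camera to world coordinates). Camera axes: x right, y up, looking along -z (the intrinsics and any distortion apply to the point x, -y, -z); pixel columns grow to the right and rows downward; lengths in m; the calibration is good to about 2 mm. A picture is of the moment at which its call begins. camera_model takes no time and is no camera call.
- arm.job_done(): hands the job in, once; it reports no verdict.
Trained networks look in the newest picture that a camera, given by its name, has taken for a name from the list of things; names that differ only in an ending like _2 or _b are one class to them, and where a whole thing is asked for, a point or a joint stands for the part that bears it (a point fixed in the world has none). Each returns a list of dicts, best first, with "score" (0 to 1); they miss things now and then, are a little off and sometimes report something else, mostly with a low value. They report only what shows in the picture. A call takes as long as a camera call. They do not tell look-alikes from the thing itself.
- imaging.spot_in(thing, camera): "rect" ([left, top, width, height] as shares, 0 to 1, of the picture: columns of its width, rows of its height, round what is visible of it).
- imaging.silhouettes(thing, camera): "mask" (480x640 bool, what is visible of it) and "rect" ([left, top, width, height] as shares, 0 to 1, of the picture: columns of its width, rows of its height, round what is visible of it).
- imaging.tip_of(thing, camera): "centre" ([column, row] as shares, 0 to 1, of the picture: columns of its width, rows of its height: a listed point, or the origin of a listed thing).
The state is a dict: "t": time; "joint_pos": joint angles; "dq": joint speeds; "joint_efforts": joint torques, N m; "position": TCP position; "eef_rot": TCP orientation; "ft_force": force on the tool from outside, world axes, zero at the start; "ft_torque": the same for the moment, N m; "opening": finger opening in m.
Only numpy, scipy, OpenCV 4.12 (cv2) and the standard library are available. Lean on these libraries where they do the work, as an engineer would, in place of code of your own. Each camera call takes 0.05 s, during which the arm holds its last target.

## Working session

There is one attempt and no reset: what is moved stays moved. The work goes in short steps, Python scripts to look and compute and a tool call to move; the robot and the scene stay as the last step left them, time stands still between calls to the robot, and variables do not carry over. Pictures are saved under pics/ and viewed, and the job is handed in when it is done.

Besides the shell and the picture viewer there is one more tool, called after "Call:" as name(argument=value, ...), one argument or row to a line, values as JSON. play_rows: Moves the arm, as the interface text tells. Its arguments: {"type":"object","properties":{"plan":{"type":"array"},"grip":{"type":"number"}},"required":["plan"]}

```bash
mkdir -p pics; ls; python3 - <<'E'
from plant import arm, imaging
import cv2
s=arm.get_state(); print(s); 
try: print(arm.tcp_to_tips)
except Exception as e: print(e)
for n in("side","top"):
    im=imaging.get_image(n); cv2.imwrite(f"pics/{n}0.png",im); print(imaging.camera_model(n))
E
```

```text
pics
{'t': 0.0, 'joint_pos': array([-1.39960113e+00,  3.51267039e-01,  1.65240103e+00,  2.59882785e-06,
        1.13906211e+00, -8.46080259e-02]), 'dq': array([ 1.03271651e-03,  8.54230249e-05,  1.27306429e-03, -1.48385285e-03,
        3.43035123e-05,  3.12163179e-04]), 'joint_efforts': array([-1.04801795e-03, -4.97332478e+01, -2.85261834e+01,  6.98907115e-02,
        2.57483911e-02, -1.06062739e-04]), 'position': array([ 0.13916364, -0.53198526,  0.40419319]), 'eef_rot': array([-3.11480423e+00, -4.00573459e-01,  7.36033885e-05]), 'ft_force': array([0.70728031, 0.4289305 , 0.18746055]), 'ft_torque': array([0.03569762, 0.01721365, 0.11959562]), 'opening': 0.09292697939980106}
0.1861
{'fx': 444.60636019813194, 'fy': 444.60636019813194, 'cx': 327.70203921104064, 'cy': 241.3005274984708, 'dist_coeffs': array([0.00951088, 0.        , 0.        , 0.        , 0.        ]), 'T': array([[-0.89718128,  0.1750619 , -0.40548624,  0.05041635],
       [-0.44163529, -0.34540471,  0.82804218,  0.85054935],
       [ 0.00490178,  0.92198098,  0.38720415,  0.47635005],
       [ 0.        ,  0.        ,  0.        ,  1.        ]])}
{'fx': 565.3112065311362, 'fy': 565.3112065311362, 'cx': 319.06861941009237, 'cy': 232.87632503495988, 'dist_coeffs': array([-0.13523207,  0.        ,  0.        ,  0.        ,  0.        ]), 'T': array([[ 5.82823183e-03,  9.96862193e-01, -7.89417477e-02,
         3.60339858e-01],
       [-9.99982443e-01,  5.89449332e-03,  6.06371542e-04,
         2.31280417e-02],
       [ 1.06979047e-03,  7.89368277e-02,  9.96879046e-01,
         1.44621024e+00],
       [ 0.00000000e+00,  0.00000000e+00,  0.00000000e+00,
         1.00000000e+00]])}
```

View pics/top0.png

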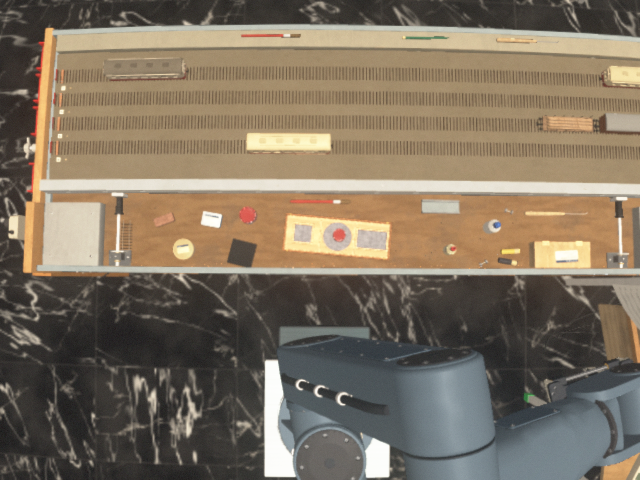

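View pics/side0.png

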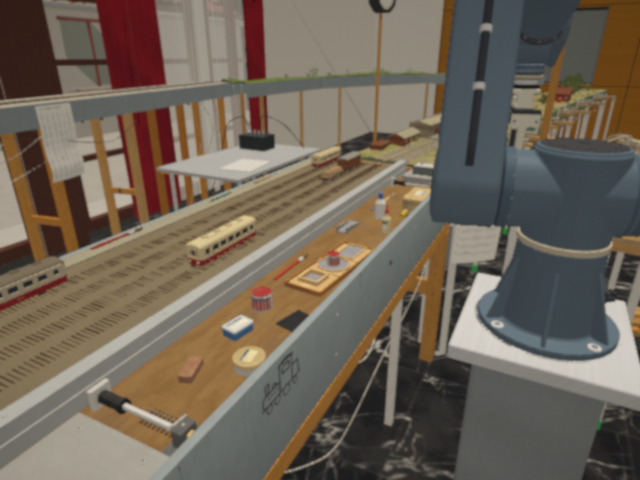

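```bash
cat > h.py <<'E'
from plant import arm, imaging
import cv2, numpy as np
def cm(n):
    m=imaging.camera_model(n); K=np.array([[m['fx'],0,m['cx']],[0,m['fy'],m['cy']],[0,0,1.]]); return K,m['dist_coeffs'],m['T']
F=np.diag([1.,-1,-1])
def proj(n,P):
    K,d,T=cm(n); P=np.atleast_2d(P)
    pc=(P-T[:3,3])@T[:3,:3]@F
    return cv2.projectPoints(pc,np.zeros(3),np.zeros(3),K,d)[0].reshape(-1,2)
def ray(n,uv):
    K,d,T=cm(n); uv=np.atleast_2d(np.float64(uv))
    p=cv2.undistortPoints(uv.reshape(-1,1,2),K,d).reshape(-1,2)
    dd=np.c_[p,np.ones(len(p))]@F@T[:3,:3].T
    return T[:3,3],dd
def onz(n,uv,z):
    o,d=ray(n,uv); return o+d*((z-o[2])/d[:,2])[:,None]
E
python3 - <<'E'
from h import *
im=cv2.imread("pics/top0.png")
for i,(a,b,c,d) in enumerate([(140,190,400,275),(400,190,600,275)]):
    cv2.imwrite(f"pics/c{i}.png",cv2.resize(im[b:d,a:c],None,fx=[3,4][i],fy=[3,4][i],interpolation=cv2.INTER_CUBIC))
zs=dict(oil_center=.0425,glue_center=.0415,block_center=.0065,partsbox_center=.01,tin_center=.0105,pot_center=.023,bottle_well_floor=.009,block_tray_floor=.009,tin_dish_floor=.009,mat_top=.003)
for k,z in zs.items():
  for n in ("top","side"):
    for r in imaging.tip_of(k,n)[:3]:
        uv=np.array(r['centre'])*[640,480]; print(k,n,round(r['score'],2),uv.round(1),onz(n,uv,z)[0].round(4))
E
```

```text
oil_center top 0.51 [454.1 245. ] [ 0.443  -0.3164  0.0425]
oil_center top 0.49 [493.6 228. ] [ 0.4865 -0.4186  0.0425]
oil_center side 0.5 [384.7 214.1] [ 0.4462 -0.3398  0.0425]
oil_center side 0.35 [332.6 259.3] [0.4475 0.0135 0.0425]
oil_center side 0.34 [334.1 260.3] [0.4422 0.0169 0.0425]
glue_center top 0.69 [493.3 225.8] [ 0.4922 -0.4183  0.0415]
glue_center top 0.46 [302.  232.2] [0.4731 0.0648 0.0415]
glue_center side 0.48 [380.3 204.9] [ 0.4888 -0.4191  0.0415]
block_center top 0.46 [160.4 219.3] [0.5071 0.433  0.0065]
block_center side 0.76 [190.7 365.1] [0.5114 0.4163 0.0065]
partsbox_center top 0.8 [210.8 220.1] [0.5054 0.3002 0.01  ]
partsbox_center top 0.71 [375.5 241.1] [ 0.4539 -0.1217  0.01  ]
partsbox_center side 0.93 [238.2 327. ] [0.5056 0.2961 0.01  ]
tin_center top 0.62 [185.6 249.6] [0.4291 0.3638 0.0105]
tin_center top 0.35 [454.2 247.6] [ 0.4383 -0.3244  0.0105]
tin_center side 0.84 [246.4 359. ] [0.436  0.3669 0.0105]
pot_center top 0.78 [250.1 212.2] [0.5246 0.1976 0.023 ]
pot_center top 0.62 [339.2 235.1] [ 0.4677 -0.0286  0.023 ]
pot_center side 0.59 [331.  261.2] [ 0.4641 -0.0127  0.023 ]
pot_center side 0.57 [264.1 298.8] [0.5073 0.2066 0.023 ]
bottle_well_floor side 0.8 [314.2 284.5] [0.4578 0.0852 0.009 ]
block_tray_floor top 0.91 [372.3 239.2] [ 0.4588 -0.1136  0.009 ]
block_tray_floor side 0.89 [348.6 253.3] [ 0.4573 -0.1021  0.009 ]
tin_dish_floor top 0.94 [335.6 235.1] [ 0.4687 -0.02    0.009 ]
tin_dish_floor side 0.86 [335.5 262.3] [ 0.4644 -0.0386  0.009 ]
mat_top top 0.9 [240.4 253.9] [0.4194 0.2234 0.003 ]
mat_top side 0.76 [301.9 321.6] [0.4144 0.2182 0.003 ]
```

View pics/c0.png

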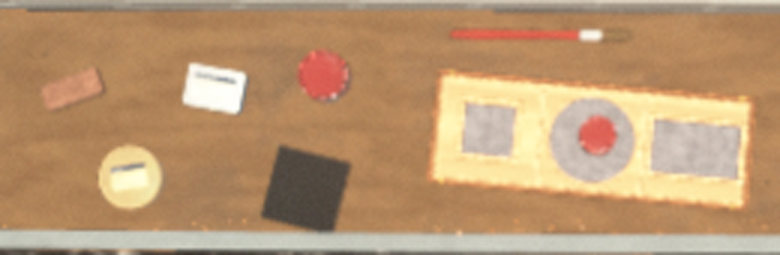

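View pics/c1.png

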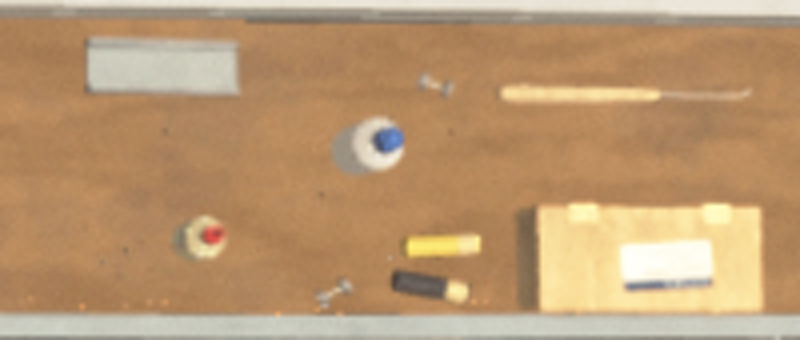

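```bash
cat > fit.py <<'E'
from h import *
from scipy.optimize import minimize
def cyl(r,z0,z1): 
    a=np.linspace(0,2*np.pi,24,endpoint=False); return np.vstack([np.c_[r*np.cos(a),r*np.sin(a),0*a+z] for z in(z0,z1)])
def box(x,y,z0,z1): return np.array([[i*x/2,j*y/2,k] for i in(-1,1) for j in(-1,1) for k in(z0,z1)])
def rot(P,p):
    c,s=np.cos(p[2]),np.sin(p[2]); return P@np.array([[c,s,0],[-s,c,0],[0,0,1]])+[p[0],p[1],0]
def rend(n,parts,p,S=8):
    m=np.zeros((480*S//1,640*S),np.uint8) if 0 else None
    hs=[]
    for P in parts: hs.append(cv2.convexHull(proj(n,rot(P,p)).astype(np.float32))[:,0])
    return hs
def soft(hs,x0,y0,w,h,S=8):
    m=np.zeros((h*S,w*S),np.uint8)
    for q in hs: cv2.fillPoly(m,[np.round(((q+0.5-[x0,y0])*S-0.5)*16).astype(np.int32)],255,shift=4)
    return cv2.resize(m,(w,h),interpolation=cv2.INTER_AREA)/255.
def fit(parts,masks,p0,yaw=False):
    wins={}
    for n,m in masks.items():
        ys,xs=np.where(m); wins[n]=(xs.min()-12,ys.min()-12,np.ptp(xs)+25,np.ptp(ys)+25)
    def cost(p):
        p=[p[0],p[1],p[2] if yaw else 0]; c=0
        for n,m in masks.items():
            x0,y0,w,h=wins[n]; r=soft(rend(n,parts,p),x0,y0,w,h)
            mm=m[y0:y0+h,x0:x0+w].astype(float); r=r[:mm.shape[0],:mm.shape[1]]
            c+=((r-mm)**2).sum()/mm.sum()
        return c
    sx=np.array([[0,0,0],[.01,0,0],[0,.01,0],[0,0,.3]])[:4 if yaw else 3]
    b=minimize(cost,p0[:3] if yaw else p0[:2],method='Nelder-Mead',options=dict(initial_simplex=(np.array(p0)+sx)[:,:3 if yaw else 2],xatol=1e-4,fatol=1e-4,maxiter=200))
    return b.x,b.fun
def best(thing,n,xyz,tol=25):
    uv=proj(n,xyz)[0]; out=None
    for r in imaging.silhouettes(thing,n):
        ys,xs=np.where(r['mask'])
        if len(xs) and np.hypot(xs.mean()-uv[0],ys.mean()-uv[1])<tol:
            if out is None or r['score']>out[0]: out=(r['score'],r['mask'],(xs.mean(),ys.mean()))
    return out
OIL=[cyl(.0125,0,.056),np.vstack([cyl(.006,.056,.058),cyl(.002,.084,.085)])]
POT=lambda b:[cyl(.016,b,b+.028)]
TIN=lambda b:[cyl(.027,b,b+.021)]
BLK=lambda b:[box(.023,.052,b,b+.013)]
MAT=[box(.064,.064,0,.003)]
CAD=[box(.096,.272,0,.013)]
E
python3 - <<'E'
from fit import *
im={n:cv2.imread(f"pics/{n}0.png") for n in("top","side")}
for k,parts,p0,z,yaw in [("oil_center",OIL,[.44,-.33,0],.0425,0),("pot_center",POT(.009),[.465,-.025,0],.023,0),("tin_center",TIN(0),[.432,.365,0],.0105,0),("block_center",BLK(0),[.509,.42,-.2],.0065,1),("mat_top",MAT,[.418,.221,-.2],.003,1),("bottle_well_floor",CAD,[.465,-.025,-.06],.009,1)]:
    ms={}
    for n in("top","side"):
        b=best(k,n,[p0[0],p0[1],z])
        if b is not None: ms[n]=b[1]; print(k,n,round(b[0],2),b[1].sum(),np.round(b[2],1)); 
        if b is not None: 
            cs,_=cv2.findContours(b[1].astype(np.uint8),cv2.RETR_EXTERNAL,cv2.CHAIN_APPROX_NONE); cv2.drawContours(im[n],cs,-1,(0,255,0),1)
    for sel in (["top"],["side"],["top","side"]):
        if all(s in ms for s in sel):
            x,f=fit(parts,{s:ms[s] for s in sel},p0,yaw); print("   ",sel,x.round(4),round(f,3))
cv2.imwrite("pics/mt.png",cv2.resize(im["top"][190:275,140:400],None,fx=3,fy=3)); cv2.imwrite("pics/ms.png",im["side"])
E
```

```text
oil_center top 0.63 89 [449.1 249.5]
oil_center side 0.74 170 [385.7 221.8]
    ['top'] [ 0.4316 -0.3044] 0.356
    ['side'] [ 0.4317 -0.3099] 0.17
    ['top', 'side'] [ 0.432  -0.3085] 0.544
pot_center top 0.67 140 [338.9 234.5]
pot_center side 0.47 184 [332.9 258.4]
    ['top'] [ 0.469  -0.0276] 0.028
    ['side'] [ 0.4671 -0.0294] 0.052
    ['top', 'side'] [ 0.4679 -0.0282] 0.152
tin_center top 0.67 336 [182.9 248.4]
tin_center side 0.95 759 [247.5 359.7]
    ['top'] [0.4317 0.3699] 0.107
    ['side'] [0.4314 0.3674] 0.153
    ['top', 'side'] [0.4314 0.3684] 0.286
block_center top 0.49 154 [164.1 219.5]
block_center side 0.9 444 [190.1 369.2]
    ['top'] [0.5068 0.4234 0.3255] 0.261
    ['side'] [0.5055 0.4232 0.3945] 0.086
    ['top', 'side'] [0.5058 0.423  0.395 ] 0.363
mat_top top 0.74 638 [241.9 252.4]
mat_top side 0.89 408 [293.  320.5]
    ['top'] [ 0.4231  0.22   -0.2418] 0.036
    ['side'] [ 0.4322  0.218  -0.4484] 0.607
    ['top', 'side'] [ 0.4232  0.2197 -0.2549] 0.659
bottle_well_floor side 0.79 638 [313.5 278.5]
    ['side'] [ 0.391  -0.0256 -0.7537] 1.049
```

```bash
python3 - <<'E'
from fit import *
c=np.array([(441,70),(431,181),(745,207),(751,97)])/3+[140,190]-1/3
w=onz("top",c,.013); print(w.round(4), w.mean(0).round(4))
print(np.linalg.norm(np.diff(w[[0,1,2,3,0]],axis=0),axis=1))
im=cv2.imread("pics/top0.png"); S=4
# refine caddy: threshold bright yellowish region
hsv=cv2.cvtColor(im,cv2.COLOR_BGR2HSV)
x0,y0,x1,y1=275,205,400,265
g=im[y0:y1,x0:x1]
m=np.zeros((480,640),np.uint8); m[y0:y1,x0:x1]=((g[:,:,2]>170)).astype(np.uint8)
m=cv2.morphologyEx(m,cv2.MORPH_CLOSE,np.ones((3,3)))
cs,_=cv2.findContours(m,cv2.RETR_EXTERNAL,cv2.CHAIN_APPROX_NONE); cc=max(cs,key=cv2.contourArea)
print(cv2.minAreaRect(cc)); h=cv2.convexHull(cc)
mm=np.zeros((480,640),np.uint8); cv2.fillPoly(mm,[h],1)
x,f=fit([box(.096,.272,0,.013)],{"top":mm.astype(bool)},[.465,-.025,-.07],True); print(x.round(4),f)
def ov(n,parts,p,col):
    for q in rend(n,parts,p): cv2.polylines(big[n],[np.round((q+.5)*S*16).astype(int)],True,col,1,shift=4)
big={n:cv2.resize(cv2.imread(f"pics/{n}0.png"),None,fx=S,fy=S,interpolation=cv2.INTER_CUBIC) for n in("top","side")}
for n in big:
    ov(n,[box(.096,.272,.013,.013)],x,(255,0,0))
    yv=np.array([-np.sin(x[2]),np.cos(x[2])])
    for k,bx in ((1,box(.044,.044,.021,.021)),(0,cyl(.037,.014,.014)),(-1,box(.046,.076,.014,.014))):
        p=[*(x[:2]+yv*.088*k),x[2]]; ov(n,[bx],p,(255,0,255)); print(k,np.round(p,4))
    ov(n,POT(.009),[.4679,-.0282,0],(0,255,0)); ov(n,TIN(0),[.4315,.3687,0],(0,255,0)); ov(n,BLK(0),[.506,.423,.33],(0,255,0)); ov(n,MAT,[.4232,.2197,-.245],(0,255,0)); ov(n,OIL,[.432,-.309,0],(0,255,0))
B=big["top"]
cv2.imwrite("pics/o1.png",B[200*S:275*S,145*S:275*S]); cv2.imwrite("pics/o2.png",B[200*S:275*S,270*S:470*S])
B=big["side"]; cv2.imwrite("pics/o3.png",B[290*S:390*S,160*S:330*S]); cv2.imwrite("pics/o4.png",B[185*S:305*S,275*S:415*S])
E
```

```text
[[ 0.5242  0.1052  0.013 ]
 [ 0.4297  0.1127  0.013 ]
 [ 0.4092 -0.1532  0.013 ]
 [ 0.5028 -0.1587  0.013 ]] [ 0.4665 -0.0235  0.013 ]
[0.09482591 0.26673435 0.09376408 0.26477033]
((337.0, 234.5), (59.0, 124.0), 90.0)
[ 0.471  -0.0182 -0.1576] 0.4514810754837883
1 [ 0.4848  0.0687 -0.1576]
0 [ 0.471  -0.0182 -0.1576]
-1 [ 0.4572 -0.1051 -0.1576]
1 [ 0.4848  0.0687 -0.1576]
0 [ 0.471  -0.0182 -0.1576]
-1 [ 0.4572 -0.1051 -0.1576]
```

View pics/o1.png

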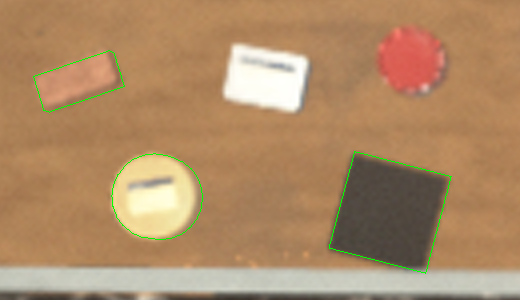

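View pics/o2.png

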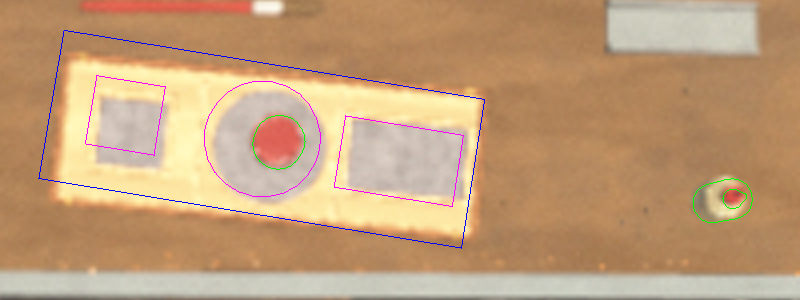

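View pics/o3.png

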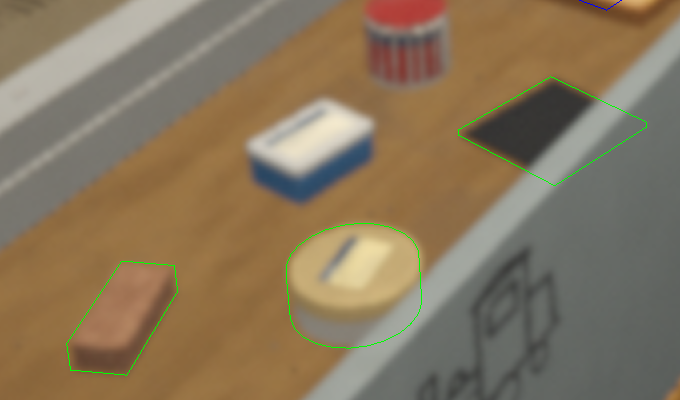

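View pics/o4.png

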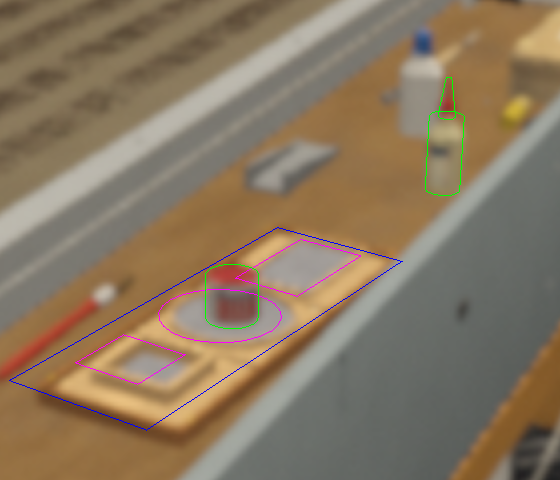

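```bash
python3 - <<'E'
from fit import *
S=4
big={n:cv2.resize(cv2.imread(f"pics/{n}0.png"),None,fx=S,fy=S,interpolation=cv2.INTER_CUBIC) for n in("top","side")}
def ov(n,parts,p,col):
    for q in rend(n,parts,p): cv2.polylines(big[n],[np.round((q+.5)*S*16).astype(int)],True,col,1,shift=4)
for n in big:
    x=np.array([.4665,-.0235,-.077]) if n=="top" else np.array([.4665,-.0235,-.077])
    ov(n,[box(.096,.272,.013,.013)],x,(255,0,0))
    yv=np.array([-np.sin(x[2]),np.cos(x[2])])
    for k,bx in ((1,box(.044,.044,.021,.021)),(0,cyl(.037,.014,.014)),(-1,box(.046,.076,.014,.014))):
        p=[*(x[:2]+yv*.088*k),x[2]]; ov(n,[bx],p,(255,0,255)); print(k,np.round(p,4))
B=big["top"]
cv2.imwrite("pics/o5.png",B[205*S:270*S,275*S:400*S])
B=big["side"]; cv2.imwrite("pics/o6.png",B[235*S:300*S,280*S:380*S])
E
```

```text
1 [ 0.4733  0.0642 -0.077 ]
0 [ 0.4665 -0.0235 -0.077 ]
-1 [ 0.4597 -0.1112 -0.077 ]
1 [ 0.4733  0.0642 -0.077 ]
0 [ 0.4665 -0.0235 -0.077 ]
-1 [ 0.4597 -0.1112 -0.077 ]
```

View pics/o5.png

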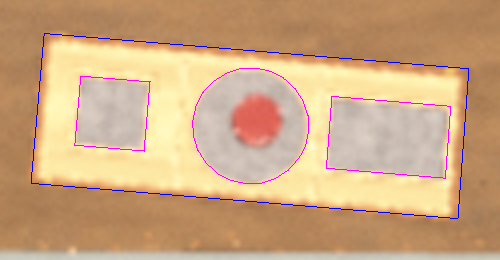

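View pics/o6.png

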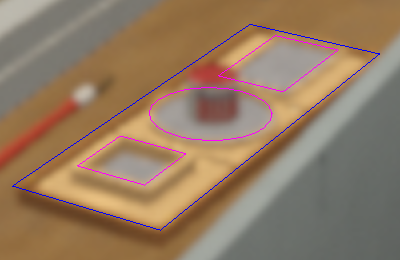

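```bash
cat > go.py <<'E'
import sys,numpy as np
from scipy.spatial.transform import Rotation as R
from plant import arm
s=arm.get_state(); p=np.array(s['position']); M=R.from_rotvec(s['eef_rot']).as_matrix()
yaw=np.arctan2(M[1,0],M[0,0]); print('t',round(s['t'],2),'pos',p.round(4),'yaw',round(yaw,4),'open',round(s['opening'],4),'F',np.round(s['ft_force'],1),'tip z',round(p[2]-.1861,4),'tilt',round(M[2,2],5),'q6',round(s['joint_pos'][5],2))
if len(sys.argv)>3:
    x,y,tz=map(float,sys.argv[1:4]); ty=float(sys.argv[4]) if len(sys.argv)>4 else yaw
    c,sn=np.cos(ty),np.sin(ty); d=np.array([x,y])-p[:2]
    print('roll',round(-(ty-yaw),4),'then slide mm',(np.array([d@[c,sn],d@[sn,-c],p[2]-.1861-tz])*1e3).round(1))
E
python3 go.py .468 -.028 .12 -.077
```

```text
t 1.7 pos [ 0.1392 -0.5321  0.4047] yaw 0.2558 open 0.0931 F [-0.4 -0.4  0.1] tip z 0.2186 tilt -1.0 q6 -0.08
roll 0.3328 then slide mm [ 289.1 -527.9   98.6]
```

Call:
play_rows(
  plan=[
    {"slide": [0,0,0],"roll": 0.111},
    {"slide": [0,0,0],"roll": 0.111},
    {"slide": [0,0,0],"roll": 0.111},
    {"slide": [18,-33,4],"roll": 0},
    {"slide": [18,-33,4],"roll": 0},
    {"slide": [18,-33,4],"roll": 0},
    {"slide": [18,-33,4],"roll": 0},
    {"slide": [18,-33,4],"roll": 0},
    {"slide": [18,-33,4],"roll": 0},
    {"slide": [18,-33,4],"roll": 0},
    {"slide": [18,-33,4],"roll": 0},
    {"slide": [18,-33,4],"roll": 0},
    {"slide": [18,-33,4],"roll": 0},
    {"slide": [18,-33,4],"roll": 0},
    {"slide": [18,-33,4],"roll": 0},
    {"slide": [18,-33,4],"roll": 0},
    {"slide": [18,-33,4],"roll": 0},
    {"slide": [18,-33,4],"roll": 0},
    {"slide": [18,-33,4],"roll": 0},
  ],
  grip=75,
)

```text
t: 3.28
position: [0.4678, -0.0259, 0.3407]
eef_rot: [3.139, -0.121, 0.001]
ft_force: [0.5, -0.2, 0.4]
opening: 0.0697
```

```bash
python3 go.py .468 -.028 .0175 -.077
```

```text
t 3.28 pos [ 0.4678 -0.0259  0.3407] yaw -0.077 open 0.0697 F [ 0.5 -0.2  0.4] tip z 0.1546 tilt -1.0 q6 1.49
roll 0.0 then slide mm [  0.4   2.  137.1]
```

Call:
play_rows(
  plan=[
    {"slide": [0,1,25],"roll": 0},
    {"slide": [0,1,25],"roll": 0},
    {"slide": [0,0,25],"roll": 0},
    {"slide": [0,0,25],"roll": 0},
    {"slide": [0,0,15],"roll": 0},
    {"slide": [0,0,10],"roll": 0},
    {"slide": [0,0,8],"roll": 0},
    {"slide": [0,0,4],"roll": 0},
    {"slide": [0,0,0],"roll": 0},
    {"slide": [0,0,0],"roll": 0},
  ],
)

```text
t: 4.12
position: [0.4672, -0.0299, 0.2043]
eef_rot: [3.139, -0.121, 0.001]
ft_force: [0.2, 0.6, 0.3]
opening: 0.0699
```

```bash
python3 go.py .468 -.028 .0175 -.077; python3 - <<'E'
from h import *
for n in("top","side"): cv2.imwrite(f"pics/{n}1.png",cv2.resize((imaging.get_image(n)[190:290,250:400] if n=="top" else imaging.get_image(n)[180:330,240:420]),None,fx=4,fy=4))
E
```

```text
t 4.12 pos [ 0.4672 -0.0299  0.2043] yaw -0.0772 open 0.0699 F [0.2 0.6 0.3] tip z 0.0182 tilt -1.0 q6 1.48
roll -0.0002 then slide mm [ 0.7 -2.   0.7]
```

View pics/side1.png

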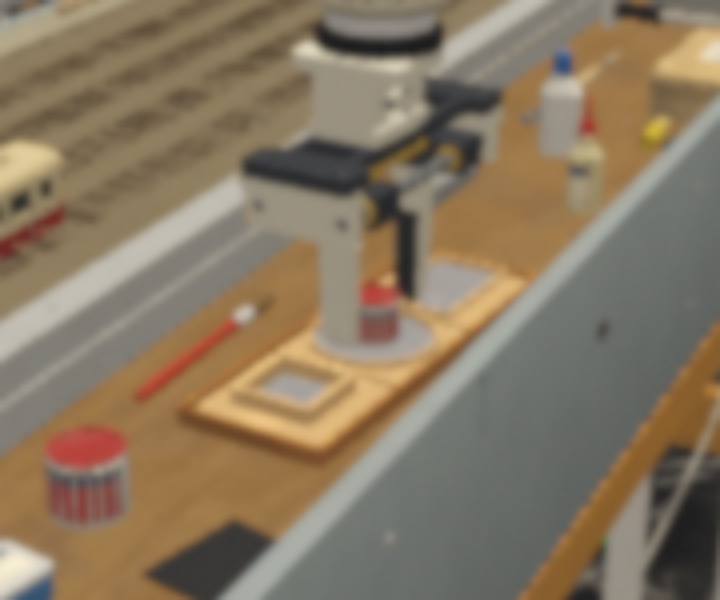

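View pics/top1.png

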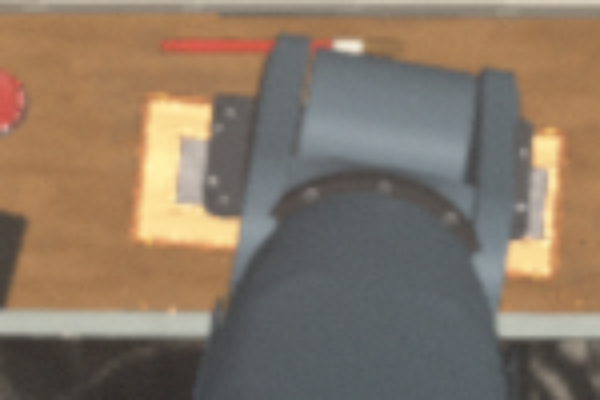

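Call:
play_rows(
  plan=[
    {"slide": [0,-2,0.5],"roll": 0},
    {"slide": [0,0,0],"roll": 0},
    {"slide": [0,0,0],"roll": 0},
    {"slide": [0,0,0],"roll": 0},
    {"slide": [0,0,0],"roll": 0},
    {"slide": [0,0,0],"roll": 0},
    {"slide": [0,0,0],"roll": 0},
    {"slide": [0,0,0],"roll": 0},
  ],
  grip=0,
)

```text
t: 4.88
position: [0.467, -0.0279, 0.2033]
eef_rot: [-3.139, 0.121, -0.0]
ft_force: [0.5, -0.1, 0.3]
opening: 0.0314
```

```bash
python3 go.py .423 .220 .0115 -.077
```

```text
t 4.88 pos [ 0.467  -0.0279  0.2033] yaw -0.0773 open 0.0314 F [ 0.5 -0.1  0.3] tip z 0.0172 tilt -1.0 q6 1.49
roll -0.0003 then slide mm [ -63.  -243.8    5.7]
```

Call:
play_rows(
  plan=[
    {"slide": [0,0,-8],"roll": 0},
    {"slide": [0,0,-20],"roll": 0},
    {"slide": [0,0,-25],"roll": 0},
    {"slide": [0,0,-25],"roll": 0},
    {"slide": [-5,-20,-10],"roll": 0},
    {"slide": [-8,-32,0],"roll": 0},
    {"slide": [-8,-32,0],"roll": 0},
    {"slide": [-8,-32,0],"roll": 0},
    {"slide": [-8,-32,0],"roll": 0},
    {"slide": [-8,-32,0],"roll": 0},
    {"slide": [-8,-32,0],"roll": 0},
    {"slide": [-6,-22,0],"roll": 0},
    {"slide": [-4,-10,0],"roll": 0},
    {"slide": [0,0,15],"roll": 0},
    {"slide": [0,0,20],"roll": 0},
    {"slide": [0,0,20],"roll": 0},
    {"slide": [0,0,0],"roll": 0},
    {"slide": [0,0,0],"roll": 0},
  ],
)

```text
t: 6.38
position: [0.423, 0.2198, 0.2362]
eef_rot: [3.138, -0.122, -0.003]
ft_force: [0.2, -0.6, 0.3]
opening: 0.0312
```

```bash
python3 go.py .423 .220 .012 -.077; python3 - <<'E'
from h import *
for n in("top","side"): cv2.imwrite(f"pics/{n}2.png",cv2.resize((imaging.get_image(n)[190:290,180:330] if n=="top" else imaging.get_image(n)[230:380,200:380]),None,fx=4,fy=4))
E
```

```text
t 6.38 pos [0.423  0.2198 0.2362] yaw -0.0776 open 0.0312 F [ 0.2 -0.6  0.3] tip z 0.0501 tilt -1.0 q6 2.03
roll -0.0006 then slide mm [-0.  -0.2 38.1]
```

View pics/side2.png

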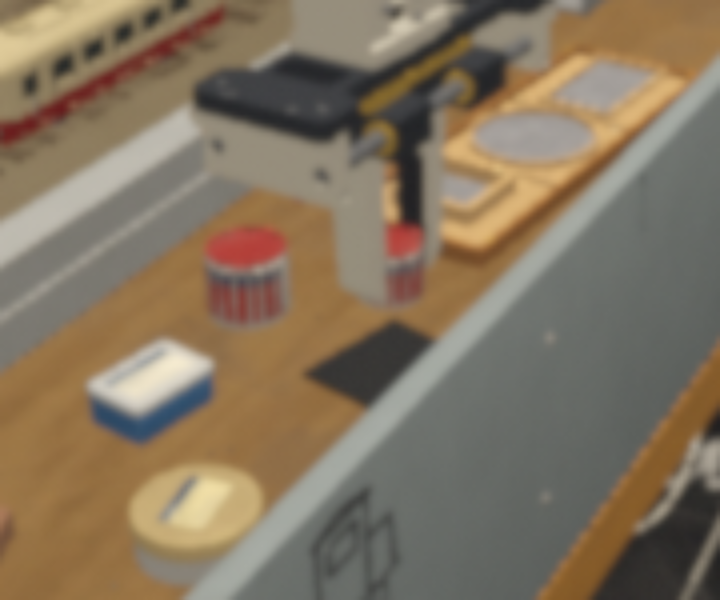

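Call:
play_rows(
  plan=[
    {"slide": [0,0,12],"roll": 0},
    {"slide": [0,0,12],"roll": 0},
    {"slide": [0,0,8],"roll": 0},
    {"slide": [0,0,3],"roll": 0},
    {"slide": [0,0,2],"roll": 0},
    {"slide": [0,0,1],"roll": 0},
    {"slide": [0,0,0],"roll": 0},
    {"slide": [0,0,0],"roll": 0},
  ],
)

```text
t: 7.15
position: [0.4232, 0.2203, 0.1986]
eef_rot: [-3.139, 0.121, -0.001]
ft_force: [0.1, 0.8, -1.8]
opening: 0.0314
```

```bash
python3 go.py .423 .220 .0115 -.077
```

```text
t 7.15 pos [0.4232 0.2203 0.1986] yaw -0.0772 open 0.0314 F [ 0.1  0.8 -1.8] tip z 0.0125 tilt -1.0 q6 2.03
roll -0.0002 then slide mm [-0.2  0.3  1. ]
```

Call:
play_rows(
  plan=[
    {"slide": [0,0,1],"roll": 0},
    {"slide": [0,0,0],"roll": 0},
    {"slide": [0,0,0],"roll": 0},
  ],
)

```text
t: 7.4
position: [0.4231, 0.2203, 0.1973]
eef_rot: [-3.139, 0.121, -0.0]
ft_force: [0.1, -0.3, 0.1]
opening: 0.0313
```

```bash
python3 go.py .432 .369 .0115 0
```

```text
t 7.4 pos [0.4231 0.2203 0.1973] yaw -0.0772 open 0.0313 F [ 0.1 -0.3  0.1] tip z 0.0112 tilt -1.0 q6 2.03
roll -0.0772 then slide mm [   8.9 -148.7   -0.3]
```

Call:
play_rows(
  plan=[
    {"slide": [0,0,0],"roll": 0},
    {"slide": [0,0,0],"roll": 0},
    {"slide": [0,0,0],"roll": 0},
    {"slide": [0,0,0],"roll": 0},
    {"slide": [0,0,0],"roll": 0},
    {"slide": [0,0,-5],"roll": 0},
    {"slide": [0,0,-15],"roll": 0},
    {"slide": [0,0,-25],"roll": 0},
    {"slide": [0,0,-25],"roll": 0},
    {"slide": [0,0,-20],"roll": -0.077},
    {"slide": [1,-20,0],"roll": 0},
    {"slide": [2,-32,0],"roll": 0},
    {"slide": [2,-32,0],"roll": 0},
    {"slide": [2,-32,0],"roll": 0},
    {"slide": [1,-22,0],"roll": 0},
    {"slide": [1,-10,0],"roll": 0},
    {"slide": [0,0,0],"roll": 0},
    {"slide": [0,0,0],"roll": 0},
  ],
  grip=80,
)

```text
t: 8.9
position: [0.4319, 0.3677, 0.2871]
eef_rot: [3.141, 0.0, -0.001]
ft_force: [-1.0, -0.2, -0.5]
opening: 0.0741
```

```bash
python3 go.py .4315 .3685 .0075 0; python3 - <<'E'
from fit import *
for n in("top","side"): cv2.imwrite(f"pics/{n}3.png",cv2.resize((imaging.get_image(n)[190:290,120:270] if n=="top" else imaging.get_image(n)[260:410,160:340]),None,fx=4,fy=4))
for k,parts,p0,z in [("pot_center",POT(.003),[.423,.22,0],.017),("tin_center",TIN(0),[.432,.365,0],.0105)]:
  ms={}
  for n in ("top","side"):
    b=best(k,n,[p0[0],p0[1],z])
    if b is not None: x,f=fit(parts,{n:b[1]},p0); print(k,n,round(b[0],2),x.round(4),round(f,2))
E
```

```text
t 8.9 pos [0.4319 0.3677 0.2871] yaw 0.0003 open 0.0741 F [-1.  -0.2 -0.5] tip z 0.101 tilt -1.0 q6 2.19
roll 0.0003 then slide mm [-0.4 -0.8 93.5]
pot_center top 0.55 [0.4261 0.2194] 0.08
pot_center side 0.61 [0.424  0.2185] 0.07
tin_center side 0.7 [0.4321 0.3666] 0.18
```

View pics/side3.png

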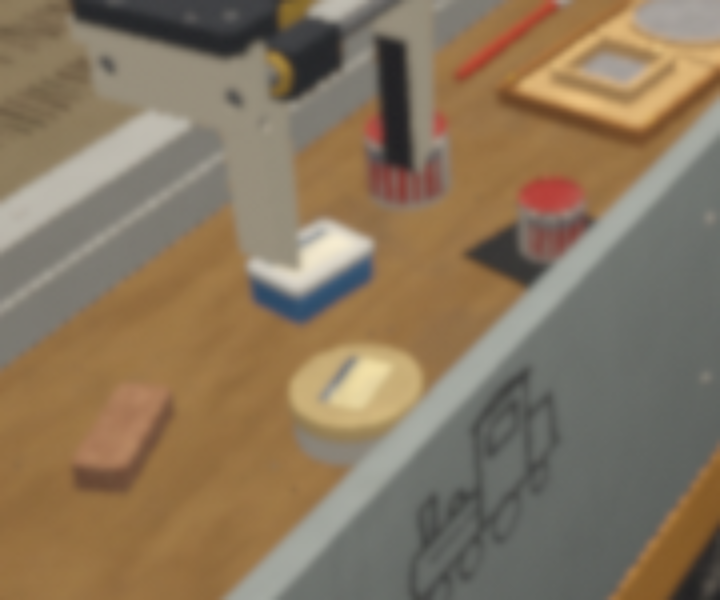

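View pics/top3.png

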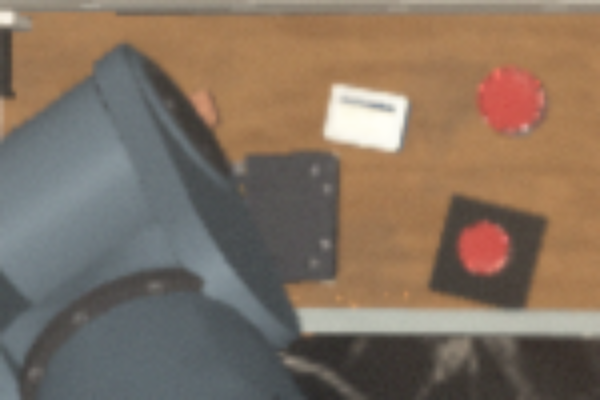

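Call:
play_rows(
  plan=[
    {"slide": [0,0,20],"roll": 0},
    {"slide": [0,0,25],"roll": 0},
    {"slide": [0,0,20],"roll": 0},
    {"slide": [0,0,12],"roll": 0},
    {"slide": [0,0,8],"roll": 0},
    {"slide": [0,0,5],"roll": 0},
    {"slide": [0,0,3],"roll": 0},
    {"slide": [0,0,0],"roll": 0},
    {"slide": [0,0,0],"roll": 0},
  ],
)

```text
t: 9.95
position: [0.4323, 0.3684, 0.1949]
eef_rot: [-3.141, 0.0, -0.001]
ft_force: [1.0, 0.2, -0.1]
opening: 0.0742
```

Call:
play_rows(
  plan=[
    {"slide": [0,0,0],"roll": 0},
    {"slide": [0,0,0],"roll": 0},
    {"slide": [0,0,0],"roll": 0},
    {"slide": [0,0,0],"roll": 0},
    {"slide": [0,0,0],"roll": 0},
    {"slide": [0,0,0],"roll": 0},
  ],
  grip=0,
)

```text
t: 10.45
position: [0.4322, 0.3683, 0.1945]
eef_rot: [-3.141, 0.0, -0.0]
ft_force: [-0.6, -0.1, 3.9]
opening: 0.0515
```

```bash
python3 go.py .4665 -.0235 .017 -.077
```

```text
t 10.45 pos [0.4322 0.3683 0.1945] yaw -0.0002 open 0.0515 F [-0.6 -0.1  3.9] tip z 0.0084 tilt -1.0 q6 2.19
roll 0.0768 then slide mm [ 64.4 388.   -8.6]
```

Call:
play_rows(
  plan=[
    {"slide": [0,0,-5],"roll": 0},
    {"slide": [0,0,-15],"roll": 0},
    {"slide": [0,0,-25],"roll": 0},
    {"slide": [0,0,-25],"roll": 0},
    {"slide": [0,0,-20],"roll": 0.04},
    {"slide": [0,0,-10],"roll": 0.037},
    {"slide": [3,15,0],"roll": 0},
    {"slide": [5,30,0],"roll": 0},
    {"slide": [6,36,0],"roll": 0},
    {"slide": [6,36,0],"roll": 0},
    {"slide": [6,36,0],"roll": 0},
    {"slide": [6,36,0],"roll": 0},
    {"slide": [6,36,0],"roll": 0},
    {"slide": [6,36,0],"roll": 0},
    {"slide": [6,36,0],"roll": 0},
    {"slide": [6,36,0],"roll": 0},
    {"slide": [4,30,0],"roll": 0},
    {"slide": [3,18,0],"roll": 0},
    {"slide": [1,7,0],"roll": 0},
    {"slide": [0,0,0],"roll": 0},
  ],
)

```text
t: 12.12
position: [0.4655, -0.0249, 0.2938]
eef_rot: [-3.139, 0.124, 0.001]
ft_force: [-0.6, 0.3, -1.0]
opening: 0.0516
```

```bash
python3 go.py .4665 -.0235 .0184 -.077; python3 - <<'E'
from fit import *
cv2.imwrite(f"pics/side4.png",cv2.resize(imaging.get_image("side")[180:330,240:420],None,fx=4,fy=4))
E
```

```text
t 12.12 pos [ 0.4655 -0.0249  0.2938] yaw -0.0789 open 0.0516 F [-0.6  0.3 -1. ] tip z 0.1077 tilt -1.0 q6 1.5
roll -0.0019 then slide mm [ 0.9 -1.5 89.3]
```

View pics/side4.png

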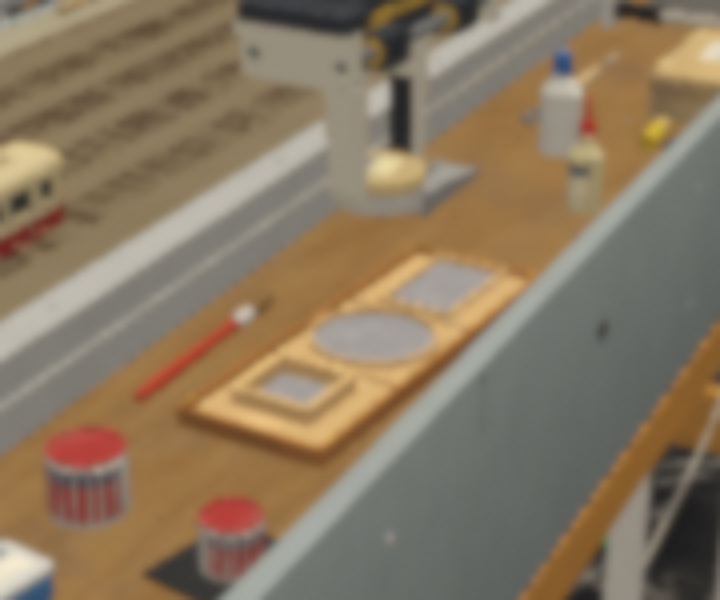

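Call:
play_rows(
  plan=[
    {"slide": [1,-1.5,15],"roll": 0},
    {"slide": [0,0,25],"roll": 0},
    {"slide": [0,0,22],"roll": 0},
    {"slide": [0,0,13],"roll": 0},
    {"slide": [0,0,7],"roll": 0},
    {"slide": [0,0,4],"roll": 0},
    {"slide": [0,0,2],"roll": 0},
    {"slide": [0,0,1],"roll": 0},
    {"slide": [0,0,0],"roll": 0},
    {"slide": [0,0,0],"roll": 0},
  ],
)

```text
t: 13.0
position: [0.4672, -0.022, 0.2058]
eef_rot: [3.139, -0.121, 0.002]
ft_force: [0.3, -0.8, 0.1]
opening: 0.0517
```

```bash
python3 go.py .4665 -.0235 .0174 -.077; python3 - <<'E'
from fit import *
cv2.imwrite(f"pics/side5.png",cv2.resize(imaging.get_image("side")[180:330,240:420],None,fx=4,fy=4))
E
```

```text
t 13.0 pos [ 0.4672 -0.022   0.2058] yaw -0.0771 open 0.0517 F [ 0.3 -0.8  0.1] tip z 0.0197 tilt -1.0 q6 1.5
roll -0.0001 then slide mm [-0.6  1.5  2.3]
```

View pics/side5.png

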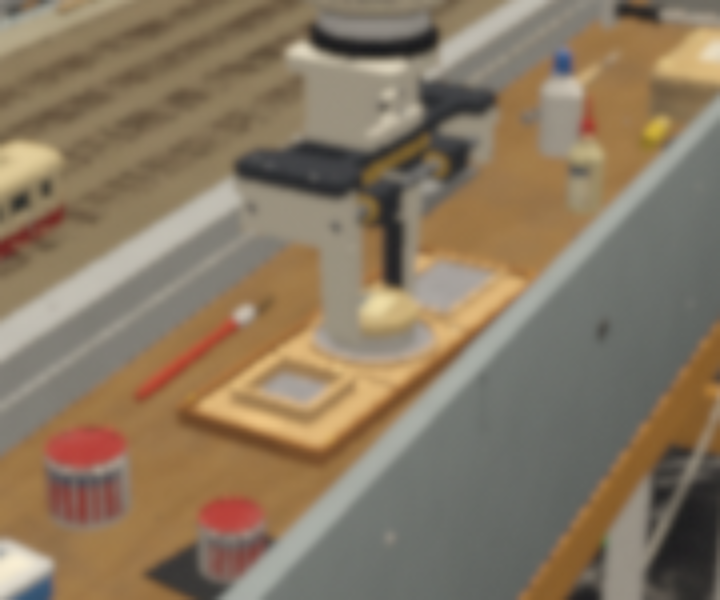

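Tin (crop 390,312) hovers just over the dish; lower 2 mm and release.

Call:
play_rows(
  plan=[
    {"slide": [-0.6,1.5,1],"roll": 0},
    {"slide": [0,0,0.8],"roll": 0},
    {"slide": [0,0,0],"roll": 0},
    {"slide": [0,0,0],"roll": 0},
  ],
)

```text
t: 13.38
position: [0.4664, -0.0237, 0.2035]
eef_rot: [3.139, -0.121, 0.0]
ft_force: [-0.0, -0.8, 1.1]
opening: 0.0517
```

```bash
python3 go.py .4665 -.0235 .0174 -.077
```

```text
t 13.38 pos [ 0.4664 -0.0237  0.2035] yaw -0.0773 open 0.0517 F [-0.  -0.8  1.1] tip z 0.0174 tilt -1.0 q6 1.5
roll -0.0003 then slide mm [ 0.1 -0.2  0. ]
```

Call:
play_rows(
  plan=[
    {"slide": [0,0,0],"roll": 0},
    {"slide": [0,0,0],"roll": 0},
    {"slide": [0,0,0],"roll": 0},
    {"slide": [0,0,0],"roll": 0},
    {"slide": [0,0,0],"roll": 0},
    {"slide": [0,0,-5],"roll": 0},
    {"slide": [0,0,-15],"roll": 0},
    {"slide": [0,0,-25],"roll": 0},
    {"slide": [0,0,-25],"roll": -0.1},
    {"slide": [0,0,-25],"roll": -0.11},
    {"slide": [0,0,-10],"roll": -0.11},
    {"slide": [0,0,0],"roll": -0.11},
    {"slide": [0,0,0],"roll": -0.11},
    {"slide": [0,0,0],"roll": -0.11},
    {"slide": [0,0,0],"roll": -0.11},
    {"slide": [0,0,0],"roll": -0.11},
    {"slide": [0,0,0],"roll": -0.11},
    {"slide": [0,0,0],"roll": -0.11},
    {"slide": [0,0,0],"roll": -0.11},
    {"slide": [0,0,0],"roll": -0.11},
  ],
  grip=80,
)

```text
t: 15.05
position: [0.4663, -0.0235, 0.3088]
eef_rot: [2.558, 1.823, 0.0]
ft_force: [-0.1, 0.2, 0.4]
opening: 0.0743
```

```bash
python3 go.py .506 .423 .1 1.92; python3 - <<'E'
from fit import *
cv2.imwrite(f"pics/side6.png",cv2.resize(imaging.get_image("side")[230:380,160:340],None,fx=4,fy=4))
ms={}
for n in ("top","side"):
    b=best("block_center",n,[.506,.423,.0065])
    imaging.get_image(n)
    if b is not None:
        ms[n]=b[1]; x,f=fit(BLK(0),{n:b[1]},[.506,.423,.35],True); print(n,round(b[0],2),x.round(4),round(f,3))
im=cv2.imread("pics/side0.png"); 
# colour segmentation of block
for n in("top","side"):
    im=imaging.get_image(n); uv=proj(n,[.506,.423,.0065])[0].astype(int)
    w=cv2.resize(im[uv[1]-30:uv[1]+30,uv[0]-40:uv[0]+40],None,fx=9,fy=9,interpolation=cv2.INTER_CUBIC)
    for q,c in ((.30,(0,255,0)),(.40,(255,0,0))):
      for h in rend(n,BLK(0),[.506,.423,q]): cv2.polylines(w,[np.round((h+.5-(uv-[40,30]))*9).astype(int)],True,c,1)
    cv2.imwrite(f"pics/blk_{n}.png",w)
b=best("tin_center","side",[.4665,-.0235,.02])
if b is not None: print('tin',b[0],fit(TIN(.009),{"side":b[1]},[.4665,-.0235,0]))
E
```

```text
t 15.05 pos [ 0.4663 -0.0235  0.3088] yaw 1.2383 open 0.0743 F [-0.1  0.2  0.4] tip z 0.1227 tilt -1.0 q6 0.18
roll -0.6817 then slide mm [406.  190.1  22.7]
top 0.57 [0.512  0.4277 0.079 ] 3.662
side 0.93 [0.5053 0.4229 0.3725] 0.058
tin 0.89 (array([ 0.46293021, -0.02464464]), np.float64(0.04439318210944508))
```

View pics/blk_top.png

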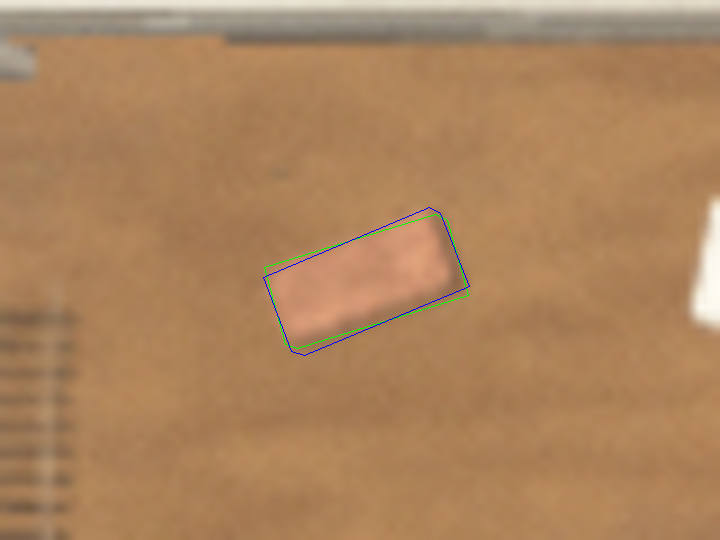

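View pics/blk_side.png

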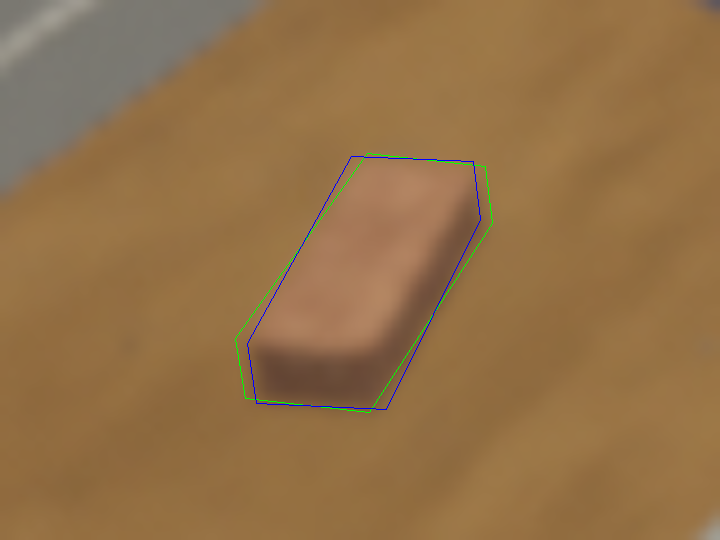

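View pics/side6.png

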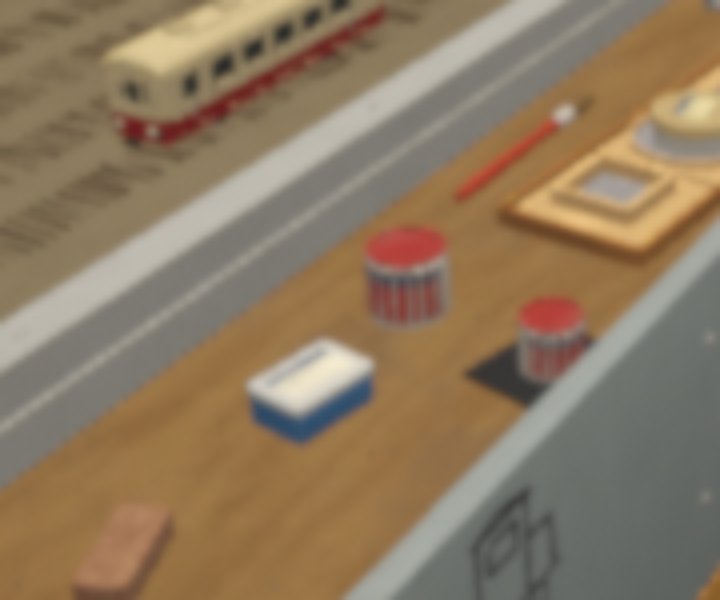

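Call:
play_rows(
  plan=[
    {"slide": [0,0,0],"roll": -0.1155},
    {"slide": [0,0,0],"roll": -0.1155},
    {"slide": [0,0,0],"roll": -0.1155},
    {"slide": [0,0,0],"roll": -0.1155},
    {"slide": [0,0,0],"roll": -0.1155},
    {"slide": [0,0,0],"roll": -0.1155},
    {"slide": [17,8,0],"roll": 0},
    {"slide": [34,16,0],"roll": 0},
    {"slide": [34,16.5,0],"roll": 0},
    {"slide": [34,16.5,0],"roll": 0},
    {"slide": [34,16.5,0],"roll": 0},
    {"slide": [34,16.5,0],"roll": 0},
    {"slide": [34,16.5,0],"roll": 0},
    {"slide": [34,16.5,0],"roll": 0},
    {"slide": [34,16.5,0],"roll": 0},
    {"slide": [34,16.5,0],"roll": 0},
    {"slide": [34,16.5,0],"roll": 0},
    {"slide": [32,14,0],"roll": 0},
    {"slide": [14,8,0],"roll": 0},
    {"slide": [0,0,0],"roll": 0},
  ],
  grip=48,
)

```text
t: 17.12
position: [0.5082, 0.4249, 0.308]
eef_rot: [-1.792, -2.58, -0.001]
ft_force: [0.3, -0.1, -1.1]
opening: 0.0446
```

```bash
python3 go.py .506 .423 .0065 1.931
```

```text
t 17.12 pos [0.5082 0.4249 0.308 ] yaw 1.9274 open 0.0446 F [ 0.3 -0.1 -1.1] tip z 0.1219 tilt -1.0 q6 0.27
roll -0.0036 then slide mm [ -1.   -2.7 115.4]
```

Call:
play_rows(
  plan=[
    {"slide": [0,-2,25],"roll": 0},
    {"slide": [0,0,30],"roll": 0},
    {"slide": [0,0,20],"roll": 0},
    {"slide": [0,0,10],"roll": 0},
    {"slide": [0,0,0],"roll": 0},
    {"slide": [0,0,0],"roll": 0},
  ],
)

```text
t: 17.62
position: [0.5071, 0.4209, 0.224]
eef_rot: [1.795, 2.578, 0.0]
ft_force: [1.2, 0.3, 0.4]
opening: 0.0442
```

```bash
python3 go.py .506 .423 .0065 1.931;  python3 - <<'E'
from fit import *
cv2.imwrite(f"pics/side7.png",cv2.resize(imaging.get_image("side")[260:410,110:290],None,fx=4,fy=4))
E
```

```text
t 17.62 pos [0.5071 0.4209 0.224 ] yaw 1.925 open 0.0442 F [1.2 0.3 0.4] tip z 0.0379 tilt -1.0 q6 0.27
roll -0.006 then slide mm [ 2.3 -0.3 31.4]
```

View pics/side7.png

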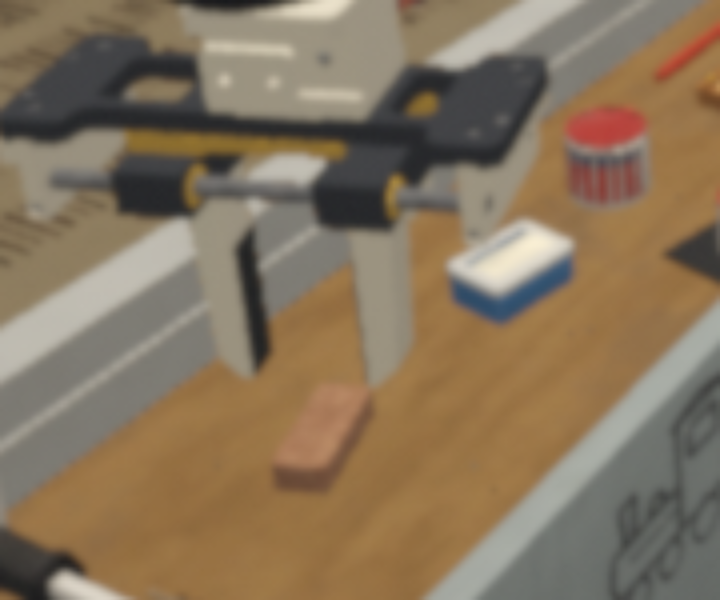

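Call:
play_rows(
  plan=[
    {"slide": [2,0,10],"roll": -0.006},
    {"slide": [0,0,10],"roll": 0},
    {"slide": [0,0,7],"roll": 0},
    {"slide": [0,0,3],"roll": 0},
    {"slide": [0,0,1.5],"roll": 0},
    {"slide": [0,0,0],"roll": 0},
    {"slide": [0,0,0],"roll": 0},
  ],
)

```text
t: 18.25
position: [0.5062, 0.4232, 0.1921]
eef_rot: [1.787, 2.584, 0.0]
ft_force: [-0.2, -0.3, 0.1]
opening: 0.0447
```

```bash
python3 go.py .506 .423 .0065 1.931
```

```text
t 18.25 pos [0.5062 0.4232 0.1921] yaw 1.9318 open 0.0447 F [-0.2 -0.3  0.1] tip z 0.006 tilt -1.0 q6 0.26
roll 0.0008 then slide mm [-0.1 -0.2 -0.5]
```

Call:
play_rows(
  plan=[
    {"slide": [0,0,-0.5],"roll": 0},
    {"slide": [0,0,0],"roll": 0},
    {"slide": [0,0,0],"roll": 0},
    {"slide": [0,0,0],"roll": 0},
    {"slide": [0,0,0],"roll": 0},
    {"slide": [0,0,0],"roll": 0},
  ],
  grip=0,
)

```text
t: 18.75
position: [0.5062, 0.4231, 0.1926]
eef_rot: [1.786, 2.584, 0.0]
ft_force: [-0.9, 0.1, 1.8]
opening: 0.0224
```

```bash
python3 go.py .4597 -.1112 .1 1.494
```

```text
t 18.75 pos [0.5062 0.4231 0.1926] yaw 1.9318 open 0.0224 F [-0.9  0.1  1.8] tip z 0.0065 tilt -1.0 q6 0.26
roll 0.4378 then slide mm [-536.3   -5.3  -93.5]
```

Call:
play_rows(
  plan=[
    {"slide": [0,0,-5],"roll": 0},
    {"slide": [0,0,-15],"roll": 0},
    {"slide": [0,0,-25],"roll": 0},
    {"slide": [0,0,-25],"roll": 0},
    {"slide": [0,0,-20],"roll": 0.11},
    {"slide": [0,0,-5],"roll": 0.11},
    {"slide": [0,0,0],"roll": 0.11},
    {"slide": [0,0,0],"roll": 0.108},
    {"slide": [-15,0,0],"roll": 0},
    {"slide": [-30,0,0],"roll": 0},
    {"slide": [-36,0,0],"roll": 0},
    {"slide": [-36,0,0],"roll": 0},
    {"slide": [-36,0,0],"roll": 0},
    {"slide": [-36,0,0],"roll": 0},
    {"slide": [-36,-1,0],"roll": 0},
    {"slide": [-36,-1,0],"roll": 0},
    {"slide": [-36,-1,0],"roll": 0},
    {"slide": [-36,-1,0],"roll": 0},
    {"slide": [-36,-1,0],"roll": 0},
    {"slide": [-36,0,0],"roll": 0},
  ],
)

```text
t: 20.42
position: [0.4694, 0.0181, 0.2887]
eef_rot: [2.304, 2.134, 0.002]
ft_force: [0.9, 0.7, -0.8]
opening: 0.0222
```

```bash
python3 go.py .4597 -.1112 .1 1.494;  python3 - <<'E'
from fit import *
cv2.imwrite(f"pics/side8.png",cv2.resize(imaging.get_image("side")[180:330,210:390],None,fx=4,fy=4))
E
```

```text
t 20.42 pos [0.4694 0.0181 0.2887] yaw 1.494 open 0.0222 F [ 0.9  0.7 -0.8] tip z 0.1026 tilt -1.0 q6 0.02
roll 0.0 then slide mm [-129.7    0.2    2.6]
```

View pics/side8.png

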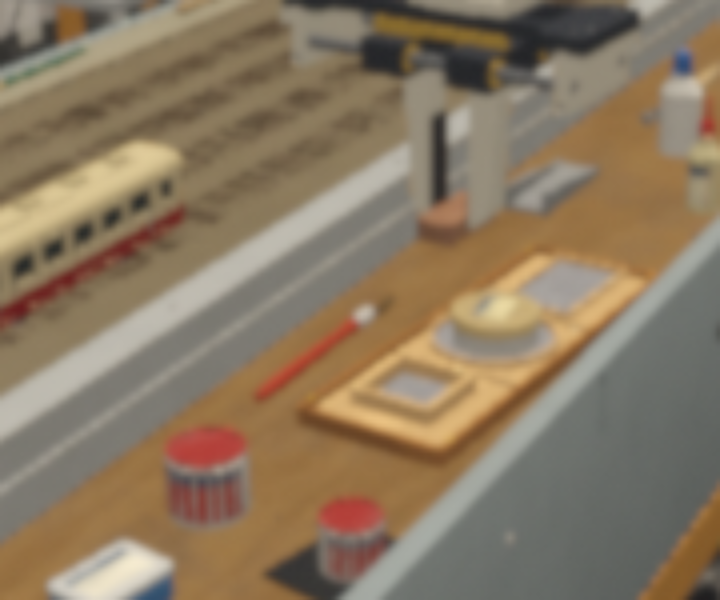

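Call:
play_rows(
  plan=[
    {"slide": [-36,0,0],"roll": 0},
    {"slide": [-36,0,0],"roll": 0},
    {"slide": [-33,0,0],"roll": 0},
    {"slide": [-20,0,0],"roll": 0},
    {"slide": [-6,0,0],"roll": 0},
    {"slide": [0,0,20],"roll": 0},
    {"slide": [0,0,25],"roll": 0},
    {"slide": [0,0,15],"roll": 0},
    {"slide": [0,0,8],"roll": 0},
    {"slide": [0,0,4],"roll": 0},
    {"slide": [0,0,0],"roll": 0},
    {"slide": [0,0,0],"roll": 0},
  ],
)

```text
t: 21.47
position: [0.4602, -0.1107, 0.2162]
eef_rot: [2.304, 2.134, 0.001]
ft_force: [-0.5, 0.0, -0.9]
opening: 0.0224
```

```bash
python3 go.py .4597 -.1112 .0162 1.494;  python3 - <<'E'
from fit import *
cv2.imwrite(f"pics/side9.png",cv2.resize(imaging.get_image("side")[180:330,240:420],None,fx=4,fy=4))
E
```

```text
t 21.47 pos [ 0.4602 -0.1107  0.2162] yaw 1.4941 open 0.0224 F [-0.5  0.  -0.9] tip z 0.0301 tilt -1.0 q6 -0.26
roll 0.0001 then slide mm [-0.5 -0.5 13.9]
```

View pics/side9.png

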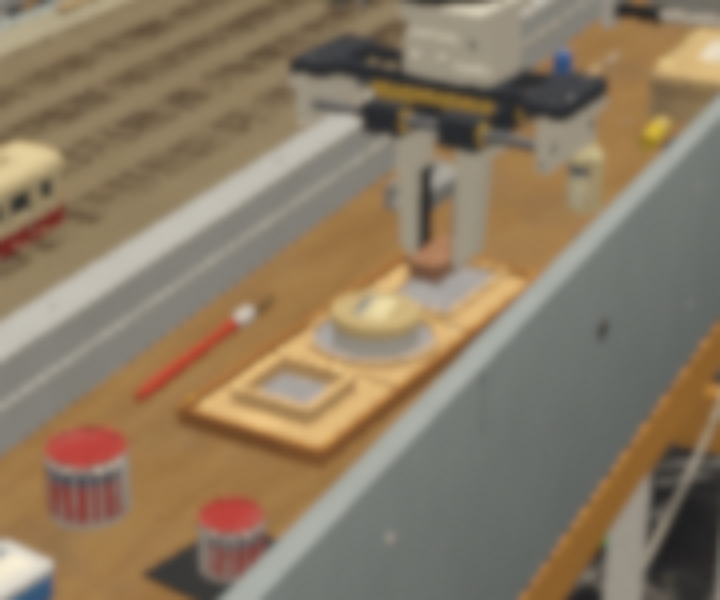

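Call:
play_rows(
  plan=[
    {"slide": [-0.5,-0.5,6],"roll": 0},
    {"slide": [0,0,4],"roll": 0},
    {"slide": [0,0,2],"roll": 0},
    {"slide": [0,0,1],"roll": 0},
    {"slide": [0,0,1],"roll": 0},
    {"slide": [0,0,0],"roll": 0},
    {"slide": [0,0,0],"roll": 0},
  ],
)

```text
t: 22.1
position: [0.4593, -0.1114, 0.2016]
eef_rot: [-2.305, -2.134, 0.0]
ft_force: [-2.0, 0.5, 4.8]
opening: 0.0227
```

```bash
python3 go.py .4597 -.1112 .0157 1.494;  python3 - <<'E'
from fit import *
cv2.imwrite(f"pics/side10.png",cv2.resize(imaging.get_image("side")[220:300,300:400],None,fx=7,fy=7,interpolation=cv2.INTER_CUBIC))
E
```

```text
t 22.1 pos [ 0.4593 -0.1114  0.2016] yaw 1.4938 open 0.0227 F [-2.   0.5  4.8] tip z 0.0155 tilt -1.0 q6 -0.26
roll -0.0002 then slide mm [ 0.2  0.4 -0.2]
```

View pics/side10.png

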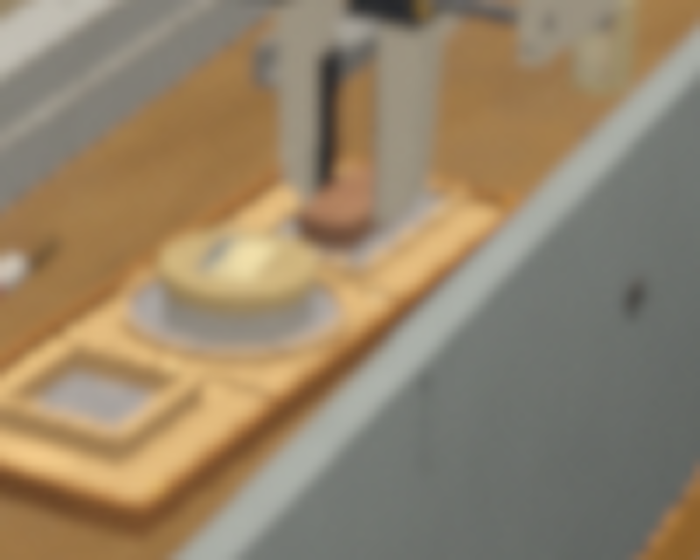

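Call:
play_rows(
  plan=[
    {"slide": [0,0,0],"roll": 0},
    {"slide": [0,0,0],"roll": 0},
    {"slide": [0,0,0],"roll": 0},
    {"slide": [0,0,0],"roll": 0},
    {"slide": [0,0,-5],"roll": 0},
    {"slide": [0,0,-20],"roll": 0},
    {"slide": [0,0,-30],"roll": 0},
    {"slide": [0,0,-30],"roll": 0.12},
    {"slide": [0,0,-30],"roll": 0.12},
    {"slide": [0,0,-20],"roll": 0.12},
    {"slide": [0,0,-10],"roll": 0.12},
    {"slide": [0,0,0],"roll": 0.12},
    {"slide": [0,0,0],"roll": 0.12},
    {"slide": [0,0,0],"roll": 0.12},
    {"slide": [0,0,0],"roll": 0.12},
    {"slide": [0,0,0],"roll": 0.12},
    {"slide": [0,0,0],"roll": 0.12},
    {"slide": [0,0,0],"roll": 0.12},
    {"slide": [0,0,0],"roll": 0.12},
    {"slide": [0,0,0],"roll": 0.054},
  ],
  grip=60,
)

```text
t: 23.82
position: [0.4592, -0.1113, 0.3468]
eef_rot: [3.142, -0.011, 0.0]
ft_force: [0.5, -0.0, 1.3]
opening: 0.0555
```

```bash
python3 go.py .432 -.308 .12 0;  python3 - <<'E'
from fit import *
cv2.imwrite(f"pics/side11.png",cv2.resize(imaging.get_image("side")[190:310,280:420],None,fx=5,fy=5,interpolation=cv2.INTER_CUBIC))
cv2.imwrite(f"pics/top11.png",cv2.resize(imaging.get_image("top")[190:290,300:480],None,fx=4,fy=4,interpolation=cv2.INTER_CUBIC))
for n in("top","side"):
    b=best("oil_center",n,[.432,-.308,.0425],12)
    if b is not None: print(n,b[0],fit(OIL,{n:b[1]},[.432,-.308,0]))
E
```

```text
t 23.82 pos [ 0.4592 -0.1113  0.3468] yaw -0.007 open 0.0555 F [ 0.5 -0.   1.3] tip z 0.1607 tilt -1.0 q6 1.24
roll -0.007 then slide mm [-27.2 196.7  40.7]
top 0.56 (array([ 0.43398228, -0.30564325]), np.float64(0.20017414116742427))
side 0.7 (array([ 0.43250494, -0.31187814]), np.float64(0.19299694742059353))
```

View pics/side11.png

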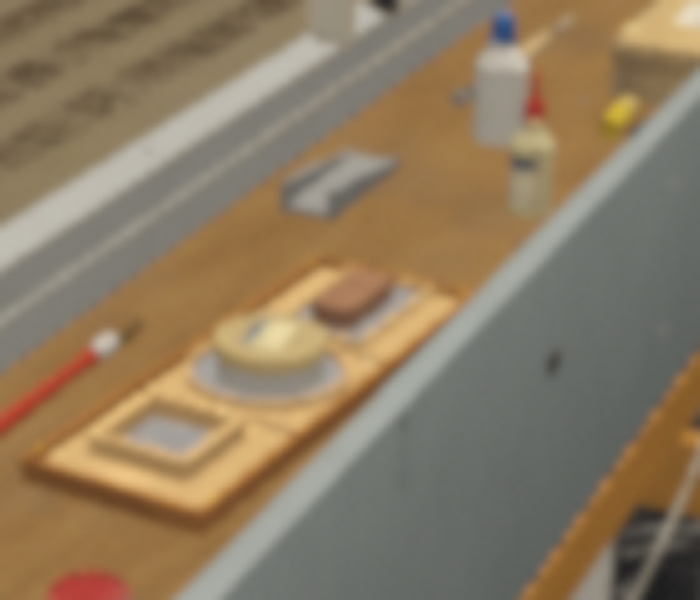

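View pics/top11.png

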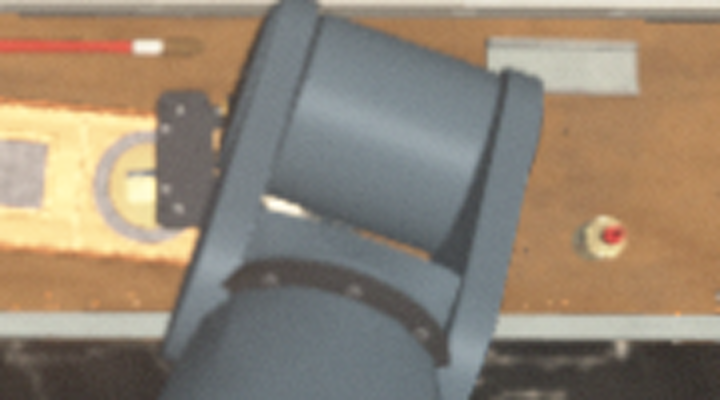

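Call:
play_rows(
  plan=[
    {"slide": [-2,15,0],"roll": 0},
    {"slide": [-4,30,0],"roll": 0},
    {"slide": [-5,36,0],"roll": 0},
    {"slide": [-5,36,0],"roll": 0},
    {"slide": [-4,36,0],"roll": 0},
    {"slide": [-4,30,0],"roll": 0},
    {"slide": [-2,14.5,0],"roll": 0},
    {"slide": [0,0,10],"roll": 0},
    {"slide": [0,0,20],"roll": 0},
    {"slide": [0,0,20],"roll": 0},
    {"slide": [0,0,10],"roll": 0},
    {"slide": [0,0,0],"roll": 0},
    {"slide": [0,0,0],"roll": 0},
  ],
  grip=75,
)

```text
t: 25.1
position: [0.4336, -0.3082, 0.2864]
eef_rot: [-3.141, -0.002, 0.001]
ft_force: [0.2, -0.1, 0.5]
opening: 0.0697
```

```bash
python3 go.py .433 -.309 .025 0;  python3 - <<'E'
from fit import *
cv2.imwrite(f"pics/side12.png",cv2.resize(imaging.get_image("side")[150:250,320:440],None,fx=6,fy=6,interpolation=cv2.INTER_CUBIC))
cv2.imwrite(f"pics/top12.png",cv2.resize(imaging.get_image("top")[190:290,250:480],None,fx=3,fy=3,interpolation=cv2.INTER_CUBIC))
E
```

```text
t 25.1 pos [ 0.4336 -0.3082  0.2864] yaw 0.001 open 0.0697 F [ 0.2 -0.1  0.5] tip z 0.1003 tilt -1.0 q6 0.86
roll 0.001 then slide mm [-0.6  0.8 75.3]
```

View pics/side12.png

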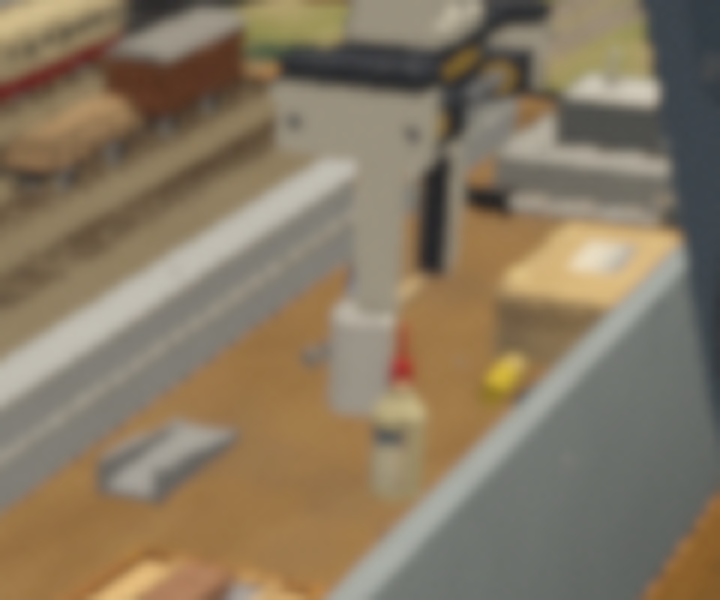

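View pics/top12.png

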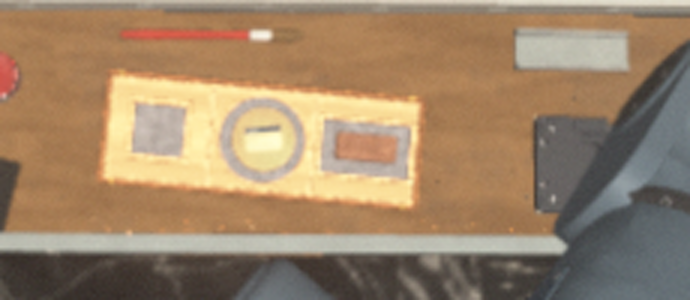

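Call:
play_rows(
  plan=[
    {"slide": [-0.5,0.5,15],"roll": 0},
    {"slide": [0,0,20],"roll": 0},
    {"slide": [0,0,20],"roll": 0},
    {"slide": [0,0,12],"roll": 0},
    {"slide": [0,0,6],"roll": 0},
    {"slide": [0,0,2],"roll": 0},
    {"slide": [0,0,0],"roll": 0},
    {"slide": [0,0,0],"roll": 0},
  ],
)

```text
t: 25.87
position: [0.4331, -0.3096, 0.2123]
eef_rot: [3.141, -0.0, 0.002]
ft_force: [-0.0, 0.1, 0.3]
opening: 0.0698
```

```bash
python3 go.py .433 -.309 .025 0;  python3 - <<'E'
from fit import *
cv2.imwrite(f"pics/side13.png",cv2.resize(imaging.get_image("side")[150:250,320:440],None,fx=6,fy=6,interpolation=cv2.INTER_CUBIC))
E
```

```text
t 25.87 pos [ 0.4331 -0.3096  0.2123] yaw -0.0001 open 0.0698 F [-0.   0.1  0.3] tip z 0.0262 tilt -1.0 q6 0.86
roll -0.0001 then slide mm [-0.1 -0.6  1.2]
```

View pics/side13.png

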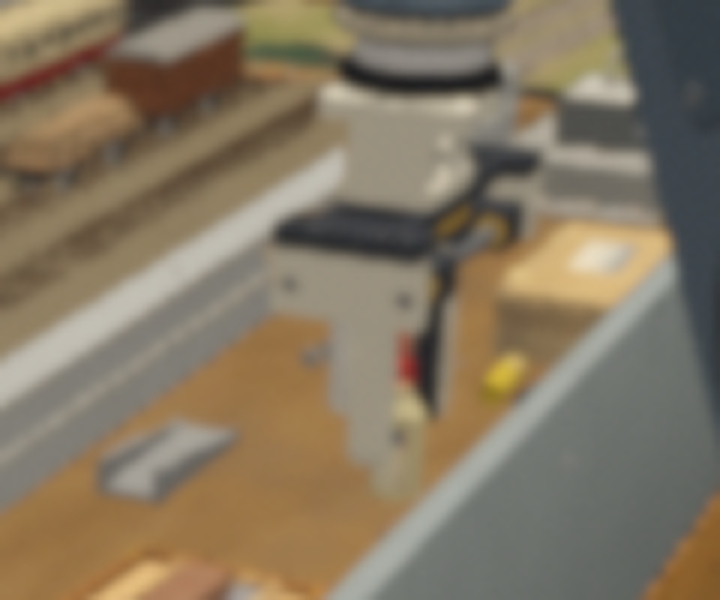

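Bottle is between the fingers (spout at 405,360; body at 400,460). Close.

Call:
play_rows(
  plan=[
    {"slide": [0,0,1],"roll": 0},
    {"slide": [0,0,0],"roll": 0},
    {"slide": [0,0,0],"roll": 0},
    {"slide": [0,0,0],"roll": 0},
    {"slide": [0,0,0],"roll": 0},
    {"slide": [0,0,0],"roll": 0},
    {"slide": [0,0,0],"roll": 0},
    {"slide": [0,0,0],"roll": 0},
  ],
  grip=0,
)

```text
t: 26.58
position: [0.4328, -0.3094, 0.2104]
eef_rot: [-3.142, 0.0, 0.0]
ft_force: [-0.1, 0.6, 0.2]
opening: 0.024
```

```bash
python3 go.py .4733 .0642 .035 0
```

```text
t 26.58 pos [ 0.4328 -0.3094  0.2104] yaw -0.0002 open 0.024 F [-0.1  0.6  0.2] tip z 0.0243 tilt -1.0 q6 0.86
roll -0.0002 then slide mm [  40.5 -373.6  -10.7]
```

Call:
play_rows(
  plan=[
    {"slide": [0,0,-5],"roll": 0},
    {"slide": [0,0,-15],"roll": 0},
    {"slide": [0,0,-25],"roll": 0},
    {"slide": [0,0,-25],"roll": 0},
    {"slide": [0,0,-20],"roll": 0},
    {"slide": [0,0,-8],"roll": 0},
    {"slide": [2,-15,0],"roll": 0},
    {"slide": [3,-28,0],"roll": 0},
    {"slide": [4,-34,0],"roll": 0},
    {"slide": [4,-34,0],"roll": 0},
    {"slide": [4,-34,0],"roll": 0},
    {"slide": [4,-34,0],"roll": 0},
    {"slide": [4,-34,0],"roll": 0},
    {"slide": [4,-34,0],"roll": 0},
    {"slide": [3,-34,0],"roll": 0},
    {"slide": [3,-34,0],"roll": 0},
    {"slide": [3,-30,0],"roll": 0},
    {"slide": [2,-20,0],"roll": 0},
    {"slide": [0.5,-8.5,0],"roll": 0},
    {"slide": [0,0,0],"roll": 0},
  ],
)

```text
t: 28.25
position: [0.4728, 0.0657, 0.3076]
eef_rot: [-3.142, -0.004, 0.002]
ft_force: [-0.6, -0.1, 0.4]
opening: 0.0236
```

```bash
python3 go.py .4733 .0642 .035 0;  python3 - <<'E'
from fit import *
cv2.imwrite(f"pics/side14.png",cv2.resize(imaging.get_image("side")[180:330,240:420],None,fx=4,fy=4,interpolation=cv2.INTER_CUBIC))
E
```

```text
t 28.25 pos [0.4728 0.0657 0.3076] yaw 0.0023 open 0.0236 F [-0.6 -0.1  0.4] tip z 0.1215 tilt -1.0 q6 1.61
roll 0.0023 then slide mm [ 0.5  1.5 86.5]
```

View pics/side14.png

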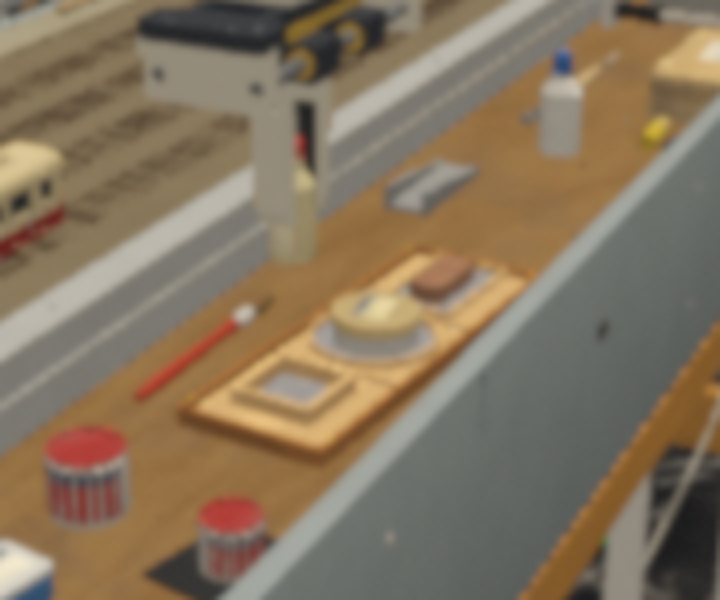

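Call:
play_rows(
  plan=[
    {"slide": [0,1,15],"roll": 0},
    {"slide": [0,0,20],"roll": 0},
    {"slide": [0,0,20],"roll": 0},
    {"slide": [0,0,13],"roll": 0},
    {"slide": [0,0,6],"roll": 0},
    {"slide": [0,0,0],"roll": 0},
    {"slide": [0,0,0],"roll": 0},
  ],
)

```text
t: 28.88
position: [0.4734, 0.0625, 0.2346]
eef_rot: [3.142, -0.002, -0.0]
ft_force: [0.6, 0.9, -0.3]
opening: 0.024
```

```bash
python3 go.py .4733 .0642 .0338 0;  python3 - <<'E'
from fit import *
im=imaging.get_image("side")
cv2.imwrite(f"pics/side15.png",cv2.resize(im[220:310,270:390],None,fx=6,fy=6,interpolation=cv2.INTER_CUBIC))
E
```

```text
t 28.88 pos [0.4734 0.0625 0.2346] yaw -0.0011 open 0.024 F [ 0.6  0.9 -0.3] tip z 0.0485 tilt -1.0 q6 1.61
roll -0.0011 then slide mm [-0.1 -1.7 14.7]
```

View pics/side15.png

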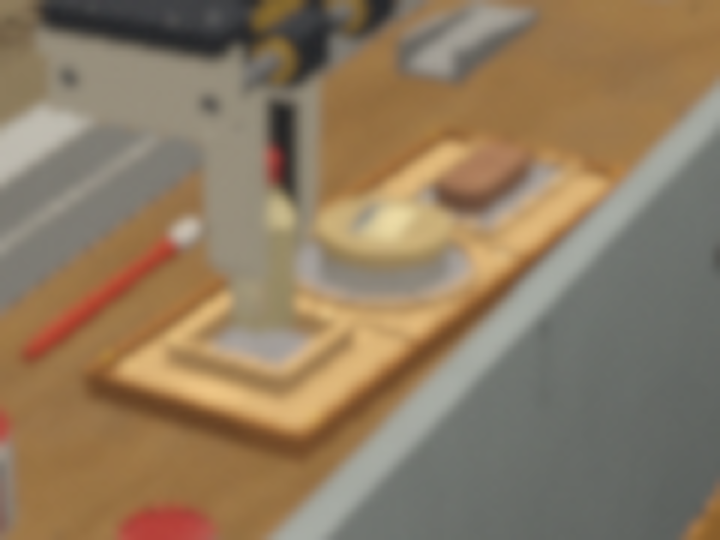

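Call:
play_rows(
  plan=[
    {"slide": [0,-1.5,6],"roll": 0},
    {"slide": [0,0,4],"roll": 0},
    {"slide": [0,0,2],"roll": 0},
    {"slide": [0,0,1],"roll": 0},
    {"slide": [0,0,1],"roll": 0},
    {"slide": [0,0,0],"roll": 0},
    {"slide": [0,0,0],"roll": 0},
  ],
)

```text
t: 29.52
position: [0.4734, 0.0646, 0.2205]
eef_rot: [3.142, -0.0, 0.0]
ft_force: [0.6, 0.5, 0.1]
opening: 0.0241
```

```bash
python3 go.py .4733 .0642 .0333 0;  python3 - <<'E'
from fit import *
im=imaging.get_image("side")
cv2.imwrite(f"pics/side16.png",cv2.resize(im[220:310,270:390],None,fx=6,fy=6,interpolation=cv2.INTER_CUBIC))
E
```

```text
t 29.52 pos [0.4734 0.0646 0.2205] yaw -0.0001 open 0.0241 F [0.6 0.5 0.1] tip z 0.0344 tilt -1.0 q6 1.61
roll -0.0001 then slide mm [-0.1  0.4  1.1]
```

View pics/side16.png

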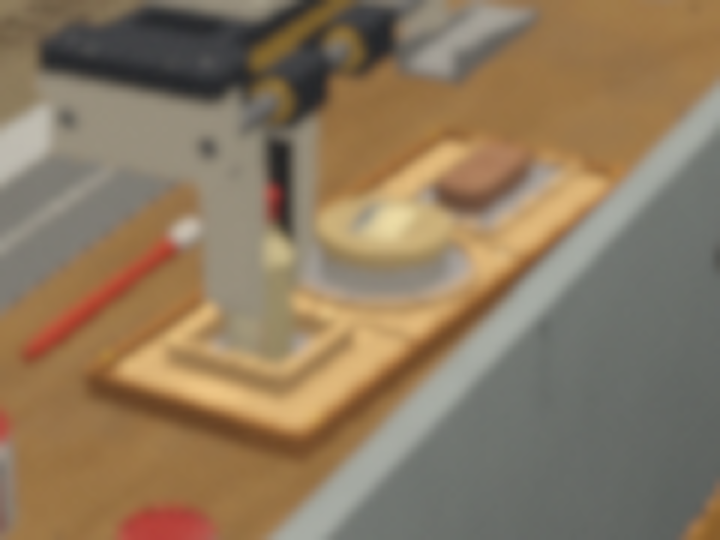

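Call:
play_rows(
  plan=[
    {"slide": [0,0,1],"roll": 0},
    {"slide": [0,0,0],"roll": 0},
    {"slide": [0,0,0],"roll": 0},
  ],
)

```text
t: 29.82
position: [0.4734, 0.0646, 0.2194]
eef_rot: [-3.142, 0.0, -0.0]
ft_force: [-0.3, 0.3, 0.4]
opening: 0.0242
```

Call:
play_rows(
  plan=[
    {"slide": [0,0,0],"roll": 0},
    {"slide": [0,0,0],"roll": 0},
    {"slide": [0,0,0],"roll": 0},
    {"slide": [0,0,0],"roll": 0},
    {"slide": [0,0,0],"roll": 0},
    {"slide": [0,0,-10],"roll": 0},
    {"slide": [0,0,-20],"roll": 0},
    {"slide": [0,0,-25],"roll": 0},
    {"slide": [0,0,-30],"roll": 0},
    {"slide": [0,0,-30],"roll": 0},
    {"slide": [0,0,-30],"roll": 0},
    {"slide": [0,0,-20],"roll": 0},
    {"slide": [0,0,0],"roll": 0},
  ],
  grip=60,
)

```text
t: 30.9
position: [0.4738, 0.0647, 0.3891]
eef_rot: [-3.141, 0.0, -0.011]
ft_force: [-0.0, -0.3, -0.1]
opening: 0.0557
```

```bash
python3 go.py .4733 .0642 .0333 0;  python3 - <<'E'
from fit import *
im=imaging.get_image("side")
cv2.imwrite(f"pics/side17.png",cv2.resize(im[180:330,240:420],None,fx=4,fy=4,interpolation=cv2.INTER_CUBIC))
E
```

```text
t 30.9 pos [0.4738 0.0647 0.3891] yaw -0.0001 open 0.0557 F [-0.  -0.3 -0.1] tip z 0.203 tilt -0.99997 q6 1.61
roll -0.0001 then slide mm [ -0.5   0.5 169.7]
```

View pics/side17.png

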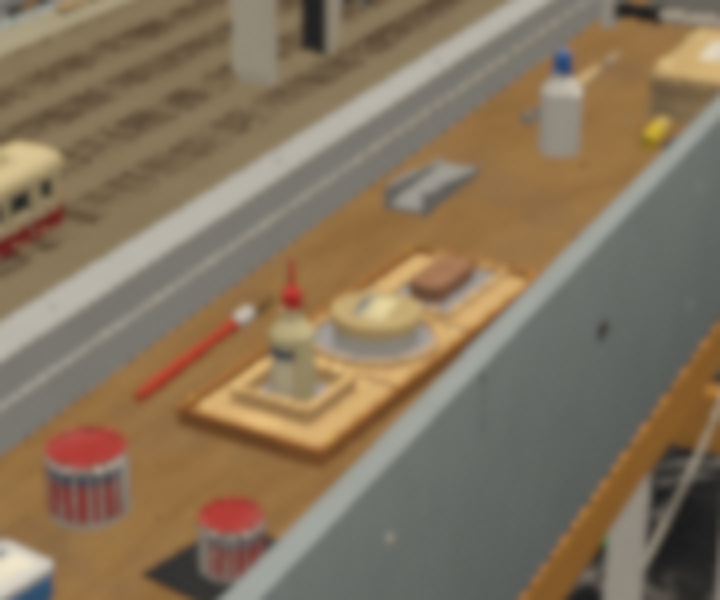

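Call:
play_rows(
  plan=[
    {"slide": [0,15,0],"roll": 0},
    {"slide": [0,30,0],"roll": 0},
    {"slide": [0,35,0],"roll": 0},
    {"slide": [0,35,0],"roll": 0},
    {"slide": [0,35,0],"roll": 0},
    {"slide": [0,35,0],"roll": 0},
    {"slide": [0,35,0],"roll": 0},
    {"slide": [0,35,0],"roll": 0},
    {"slide": [0,35,0],"roll": 0},
    {"slide": [0,25,0],"roll": 0},
    {"slide": [0,10,0],"roll": 0},
    {"slide": [0,0,0],"roll": 0},
    {"slide": [0,0,0],"roll": 0},
    {"slide": [0,0,0],"roll": 0},
  ],
)

```text
t: 32.12
position: [0.4733, -0.2591, 0.384]
eef_rot: [-3.141, -0.001, 0.001]
ft_force: [0.0, 0.7, -0.4]
opening: 0.056
```

```bash
python3 go.py;  python3 - <<'E'
from fit import *
im=imaging.get_image("top")
cv2.imwrite(f"pics/top18.png",cv2.resize(im[190:280,140:400],None,fx=3,fy=3,interpolation=cv2.INTER_CUBIC))
imaging.get_image("side")
for k,parts,p,z in [("oil_center",[q+[0,0,.009] for q in OIL],[.4733,.0642,0],.0515),("pot_center",POT(.003),[.423,.22,0],.017),("tin_center",TIN(.009),[.4665,-.0235,0],.02),("block_center",BLK(.009),[.4597,-.1112,-.077],.0155)]:
  for n in("top","side"):
    b=best(k,n,[p[0],p[1],z],12)
    if b is not None:
        x,f=fit(parts,{n:b[1]},p,k[0]=='b'); print(k,n,round(b[0],2),x.round(4),round(f,2))
E
```

```text
t 32.12 pos [ 0.4733 -0.2591  0.384 ] yaw 0.0007 open 0.056 F [ 0.   0.7 -0.4] tip z 0.1979 tilt -1.0 q6 0.98
oil_center side 0.68 [0.4761 0.0573] 0.23
pot_center side 0.77 [0.424  0.2182] 0.09
tin_center top 0.71 [ 0.4661 -0.0246] 0.03
tin_center side 0.6 [ 0.4631 -0.027 ] 0.19
block_center top 0.47 [ 0.4603 -0.1108 -0.0998] 0.09
block_center side 0.65 [ 0.4574 -0.111  -0.0527] 0.03
```

View pics/top18.png

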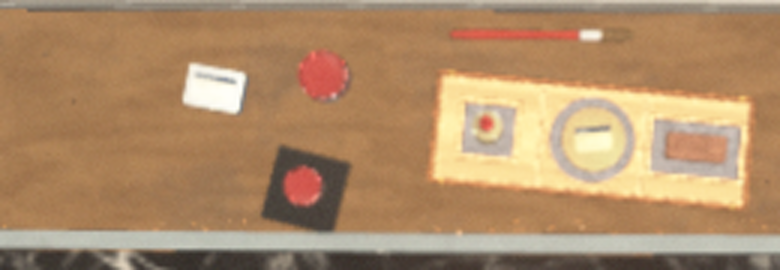

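All four pieces are in place in the top view. The pot (303,186) is inside the mat, the bottle (487,124) is in the well, and the tin (592,139) and block (697,147) sit in their recesses. I'm handing in the job.

```bash
python3 -c "
from plant import arm
print(arm.job_done())"
```

```text
the job is handed in; nothing more can be done
None
```

I did the job in the order asked and handed it in at about 32 s of the 118 s allowed. First I moved the small paint pot from the dish to the mat. Then I put the screw tin in the dish, the cleaning block flat in the tray and the oil bottle upright in the square well. I did not handle the glue bottle, the parts box or the larger pot, and no force reading I took after a move was above about 5 N.

- **Last checks:** the final top and side pictures show the pot wholly on the mat, with the tin, block and bottle seated in their places. The gripper is open and clear, with the fingertips about 0.2 m above the worktop.
- **Fitted positions:** the tin, block and pot fits came within about 5 mm of their targets.
- **What disagreed:** the side-camera fit for the oil bottle was poor. It put the bottle about 7 mm from where I released it, which is still inside the well, and both pictures show it standing upright there. In the final check the network gave no usable top-view match for the pot or the bottle, so those two rest on the pictures and the side view. The top view showed the parts box and larger pot in their starting places, and the last side views showed the glue bottle standing as before.

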